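Lock the battery hatch screw of a kitchen scale

TASK

The kitchen scale lies underside up and its battery hatch is not locked. Take the short flat screwdriver out of its wooden stand, set the blade in the slot of the lock screw, push the spring-loaded screw gently in to its bottom and, with the blade kept seated in the slot, turn it clockwise to its stop so that it springs up locked. Then put the screwdriver back upright and fully down in its stand, use nothing but the blade on the scale, and do not disturb the other things.

Things in the scene. Friction and masses are not known exactly. Their poses are not given: they have to be found in the camera images.
- screw_slot (a point): Centre of the top face of the scale's lock screw, at the mouth of its slot: round brass head 25 mm across, level with the 35 mm steel collar round it, 31 mm above the scale's origin when up. x axis: along the slot, z up. The slot runs right across the head, 4.6 mm wide, 6 mm deep, flat floor (25 mm above the scale's origin when up).
- lock_screw (a joint): Turn of the screw in rad, growing clockwise from above. 0: slot along the scale's x axis (one white tick). Starts at 0 to 0.35, unlocked. A hidden catch blocks about 0.4 to 1.25 unless the screw is pushed right in. Hard stop at 1.45 (two ticks): there, released, it springs up behind the catch: locked. Turning takes about 0.02 N m.
- lock_plunger (a joint): How far the screw is pushed in against its soft spring, in m, 0: up. It yields from 3 N and bottoms hard at 4 to 6 N, after 2 to 10 mm: how deep differs each time and shows in nothing but feel. Only within 0.5 mm of the bottom is it free of the catch. A push of 8 to 12 N is right; it takes 22 N at most, all forces of the blade on it added up, twisting at the stop too.
- scale: Kitchen scale lying underside up, fixed, on a black rubber mat (204x154 mm) of 2 to 8 mm thickness: steel weighing plate 184x134x8 mm underneath, grey housing 170x120 mm, 28 mm high in all, four 4 mm high rubber feet, black battery hatch in the middle. Origin: centre of its lowest face, on the mat's top, z up. The screw's axis is 30 mm from it along x.
- driver_grip (a point): Centre of the short flat screwdriver's handle, the point to grasp. Dark wood, square 26x26 mm, flat sides facing the driver's x and y axes, 56 mm long; this point is half-way up it, 77 mm above the blade's tip. z: from blade to handle (up). 32 mm bolster under the handle, its underside 45 mm above the tip. About 110 g.
- driver_tip (a point): Middle of the screwdriver blade's end. The blade is 14 mm wide along the driver's x axis and 3 mm thick along its y axis, thinned to 1.6 mm at the very end (last 3 mm).
- stand_hole (a point): Centre of the mouth of the round hole (19 mm wide, 52 mm deep) in the fixed wooden stand, a block 64x64 mm, its top 60 mm above the worktop, foot 84x84 mm. The driver stands in it upright, blade down, at any turn, bolster on the block's top, so that the blade's tip is 45 mm below this point.
- pepper: Small shaker, 44 mm across, 90 mm high. Bystander, loose; origin at the centre of its underside.
- teaspoon: Teaspoon, 138 mm long, lying flat. Bystander, loose; origin at the centre of its underside.
- remote2: Flat remote control, 192x48x19 mm, lying behind the work. Bystander, loose; origin at the centre of its underside.
- driver: The loose screwdriver as a whole; origin at the blade's end, z towards the handle.
Not all that is in view belongs to the job. What is shaped like the driver but pink is not meant. What is shaped like the part that bears stand_hole but orange is not meant.

How it is judged (in metres and radians):
On the way, in this order (a step that is already met when the one before it is completed fails the run):
1. the screwdriver is lifted out of its stand (z of driver_tip in the frame of stand_hole above 0.005 m), for 0.1 s.
2. the blade sits in the slot of the still unlocked screw and pushes it in (z of driver_tip in the frame of screw_slot below -0.0035 m and horizontal distance between driver_tip and screw_slot below 0.008 m and angle between the x axis of driver_tip and the x axis of screw_slot, either way round below 0.35 rad and value of joint lock_plunger above 0.0015 m and value of joint lock_screw below 0.7 rad), for 0.1 s.
3. the blade, still in the slot, has turned the screw to its stop (z of driver_tip in the frame of screw_slot below -0.0025 m and horizontal distance between driver_tip and screw_slot below 0.008 m and angle between the x axis of driver_tip and the x axis of screw_slot, either way round below 0.35 rad and value of joint lock_screw above 1.3 rad), for 0.1 s.
At the end, for the whole second after the job is handed in: The screw is turned at least 1.22 rad clockwise and has sprung up (pushed in less than 1 mm); the screwdriver stands still in the stand's hole, within 7 mm of its axis, tilted less than 7 degrees, its tip at least 41 mm below the mouth (value of joint lock_screw above 1.22 rad and value of joint lock_plunger below 0.001 m and horizontal distance between driver_tip and stand_hole below 0.007 m and z of driver_tip in the frame of stand_hole below -0.041 m and angle between driver_tip's own z axis and vertical below 0.12 rad and linear speed of driver below 0.02 m/s); the robot touches nothing.
It fails at once if the screwdriver presses on the scale or its screw with more than 22 N (contact force between driver and scale above 22 N).
It fails at once if the blade leaves the slot while the screw is between unlocked and locked (value of joint lock_screw between 0.6 and 1.15 rad and z of driver_tip in the frame of screw_slot above 0 m).
It fails at once if the hand or arm pushes on the scale (contact force between any of the fingers, the arm and scale above 3 N).
It fails at once if a bystander is moved more than 25 mm (distance of any of pepper, teaspoon, remote2 from where it was at the start of the episode above 0.025 m).
It also fails if it takes over 72 s, if anything falls off the work surface, if the arm or the gripper's body presses on something with over 40 N, if the wrist force passes 120 N, or if a joint passes its speed limit or range.

ROBOT

A 7-joint arm with a two-finger parallel gripper is mounted at the origin on a cart in front of the work surface, level with it; the furniture and walls round the work are solid. World frame = base frame: x ahead of the robot, y to its left, z up, the work surface at z = 0. Lengths are in mm, angles in rad, forces in N, time in s.
With the tool pointing down it reaches from about 350 to 900 mm from the base axis. Payload 19.9 kg.
Tool frame: the origin (TCP) lies at the very end of the fingers, on their centre line; the grasp point (between the pads) lies r.tcp_to_grasp behind it (r.tcp_to_grasp is the distance from the TCP to the grasp point, in mm); z points along the fingers, x is the direction in which the jaws open and shut, and the axes are right-handed (so a half turn about z gives the same grasp; the last joint's range is limited). The gripper opens to 94 mm and grips with 3 to 60 N. Pads are 16 mm wide; open, the fingers measure 119 mm over their backs; the gripper's body (75 mm by 177 mm) begins 78 mm behind the grasp point.
Start: joints at [1.113, 0.417, -0.01, 1.614, 0.005, 1.111, -0.053], TCP at [252.442, -571.727, 205.425] pointing down, gripper open.
Joint ranges: [-2.81, 2.81], [-0.39, 2.02], [-1.27, 1.25], [0.06, 2.57], [-1.19, 4.33], [0.19, 2], [-2.82, 2.82]. Speed limits (rad/s): [1.89, 1.89, 2.39, 2.39, 3.01, 3.01, 3.01].

INTERFACE

Orientations are given as a rotation vector (axis times angle).
In Python, from cell import r gives the robot as it stands.
- The arm moves only by the shell command python3 -m creep 'ROWS' [OPENING] [FORCE]. ROWS is JSON, a list of rows, each an object of numbers: "dx", "dy", "dz": the shift along the tool's x, y, z in mm; "wx", "wy", "wz": the turn, a rotation vector about the tool's x, y, z in degrees. A call has exactly 5 rows; each row shifts and turns the pose as measured when the row begins, along the tool's axes as they then stand; what a row does not reach is not made up. A row lasts 1/12 s, in which the tool goes at most 41.7 mm and 7.16 degrees, less where a joint would pass 70% of its speed; a pose out of reach is approached as far as the arm can. A call is refused whole if a number of a shift passes 41.7 or a number of a turn 7.16, either way. A call with a gripper value outside its range is refused whole. OPENING is the gripper's target within -1 to 1 (fully open at 1, half-way at 0, shut at -1), set as the call begins (- or left out, the last holds). The fingers move at their own pace and stop on an object; FORCE is the grip in N (left out, the last holds). Time passes only in rows, so rows that do not move let the fingers close, or fill a call up. It gives the time, the measured TCP pose, the force and the opening at its end, in the units of the state.
- r.get_state(): the state, without advancing time (a new reading comes with each control period).
- r.capture(name): name is "scene" or "top"; returns the picture (384x512x3 uint8, red, green, blue); there is no depth.
- r.calibration(name): a dict with "fx", "fy", "cx", "cy" (pixels), "k1" (the pictures are not rectified: a ray, as slopes to the right and down, at radius r is drawn at 1 + k1 r^2 times it, then the intrinsics apply), "camera_from_world" (4x4, takes a point from world to camera coordinates). Camera axes: x right, y down, z forward; pixel columns grow to the right and rows downward; lengths in mm; the calibration is good to about 2 mm. A picture is of the moment at which its call begins. calibration takes no time and is no camera call.
- r.finish_job(): hands the job in, once; it reports no verdict.
Trained networks look in the newest picture that a camera, given by its name, has taken for a name from the list of things; names that differ only in an ending like _2 or _b are one class to them, and where a whole thing is asked for, a point or a joint stands for the part that bears it (a point fixed in the world has none). Each returns a list of dicts, best first, with "score" (0 to 1); they miss things now and then, are a little off and sometimes report something else, mostly with a low value. They report only what shows in the picture. A call takes as long as a camera call. They do not tell look-alikes from the thing itself.
- r.boxes_of(label, camera): "bbox" ([left, top, right, bottom] in pixels, round what is visible of it).
- r.silhouettes(label, camera): "region" (384x512 bool, what is visible of it) and "bbox" ([left, top, right, bottom] in pixels, round what is visible of it).
The state is a dict: "t": time; "qpos": joint angles; "qd": joint speeds; "joint_efforts": joint torques, N m; "eef_pos": TCP position; "tcp_rot": TCP orientation; "ft_force": force on the tool from outside, world axes, zero at the start; "ft_torque": the same for the moment, N m; "opening": finger opening in mm.
Only numpy, scipy, OpenCV 4.12 (cv2) and the standard library are available. Lean on these libraries where they do the work, as an engineer would, in place of code of your own. Each camera call takes 0.05 s, during which the arm holds its last target.

## Working session

There is one attempt and no reset: what is moved stays moved. The work goes in short steps, Python scripts to look and compute and a shell command to move; the robot and the scene stay as the last step left them, time stands still between calls to the robot, and variables do not carry over. Pictures are saved under pics/ and viewed, and the job is handed in when it is done.

```bash
ls; mkdir -p pics; python3 - <<'E'
from cell import r
import cv2,numpy as np
np.set_printoptions(precision=4,suppress=True)
s=r.get_state();print(s, r.tcp_to_grasp)
for n in("scene","top"):
    im=r.capture(n);cv2.imwrite(f"pics/{n}0.png",cv2.cvtColor(im,cv2.COLOR_RGB2BGR))
    print(n,r.calibration(n))
    for l in("driver","scale","stand_hole","lock_screw","pepper","teaspoon","remote2"):
        try:
            print(l,[(np.round(b["bbox"]),round(b["score"],2)) for b in r.boxes_of(l,n)])
        except Exception as e: print(l,e)
print(r.get_state()["t"])
E
```

```text
pics
{'t': 0.0, 'qpos': array([ 1.1135,  0.418 , -0.0103,  1.6141,  0.0047,  1.1107, -0.053 ]), 'qd': array([-0.0009,  0.0015, -0.0005,  0.0005,  0.0017, -0.0017,  0.0004]), 'joint_efforts': array([  0.0004, -85.1252,   0.6386, -42.5991,  -0.0487,   0.0186,
         0.0001]), 'eef_pos': array([ 252.3042, -571.4174,  204.8394]), 'tcp_rot': array([-2.6317,  1.7147,  0.0016]), 'ft_force': array([1.254 , 0.2269, 0.2442]), 'ft_torque': array([ 0.0331,  0.0451, -0.0428]), 'opening': 93.93684685836998} 18.8
scene {'fx': 441.6883407251931, 'fy': 441.6883407251931, 'cx': 261.04901665533583, 'cy': 191.76162234687766, 'k1': -0.034761293032384476, 'camera_from_world': array([[  -0.2989,   -0.9542,    0.0134,  150.6241],
       [  -0.8197,    0.2495,   -0.5155,  529.8296],
       [   0.4885,   -0.1651,   -0.8568, 1133.0423],
       [   0.    ,    0.    ,    0.    ,    1.    ]])}
driver [(array([246., 260., 281., 281.]), 0.73), (array([250., 210., 260., 226.]), 0.58)]
scale [(array([316., 174., 369., 232.]), 0.66)]
stand_hole [(array([239., 212., 269., 246.]), 0.87)]
lock_screw [(array([338., 181.
[... 400 characters left out ...]
0.0116,  -39.3894],
       [  -0.9931,   -0.0285,   -0.1136,  585.6913],
       [   0.1139,   -0.0084,   -0.9935, 1044.8695],
       [   0.    ,    0.    ,    0.    ,    1.    ]])}
driver [(array([221., 247., 244., 275.]), 0.77), (array([236., 209., 243., 222.]), 0.5), (array([340., 195., 346., 207.]), 0.49)]
scale [(array([299., 174., 372., 249.]), 0.67)]
stand_hole [(array([222.,  89., 249., 119.]), 0.87), (array([225., 204., 256., 232.]), 0.59)]
lock_screw [(array([339., 195., 347., 209.]), 0.43), (array([151., 264., 167., 278.]), 0.26)]
pepper [(array([151., 264., 168., 273.]), 0.64)]
teaspoon [(array([267., 238., 299., 266.]), 0.77)]
remote2 [(array([265., 127., 295., 186.]), 0.55)]
0.8
```

```bash
python3 - <<'E'
import cv2
a=cv2.imread("pics/scene0.png");b=cv2.imread("pics/top0.png")
cv2.imwrite("pics/a.png",cv2.resize(a[110:330,150:400],(800,704),interpolation=cv2.INTER_CUBIC)[:600])
cv2.imwrite("pics/b.png",cv2.resize(b[80:290,130:400],(771,600),interpolation=cv2.INTER_CUBIC))
E
```

```text
(no output)
```

View pics/scene0.png

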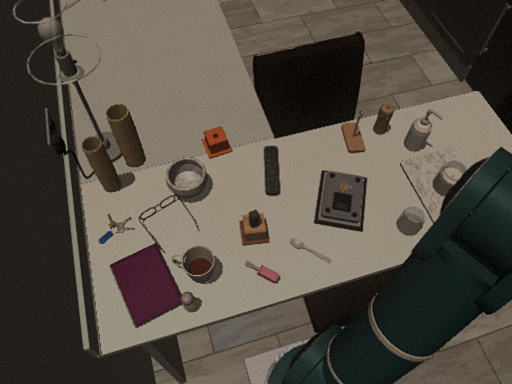

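View pics/a.png

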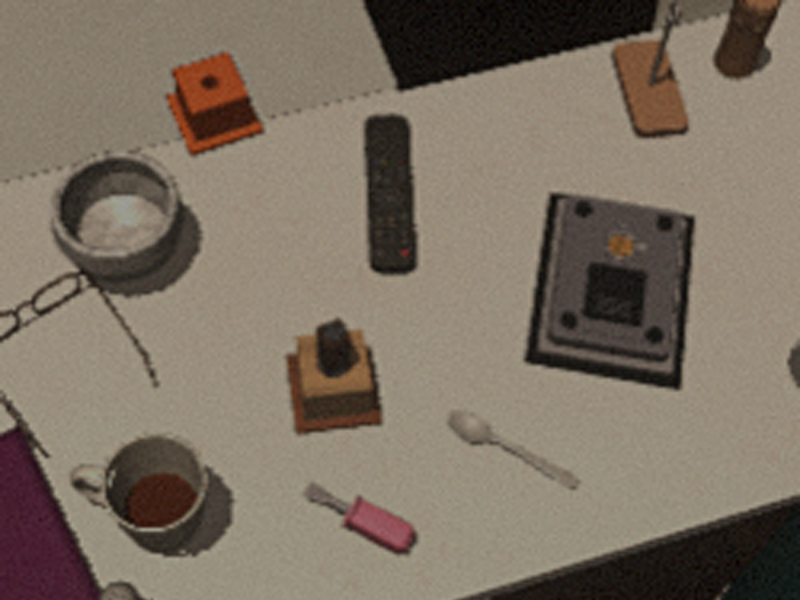

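View pics/b.png

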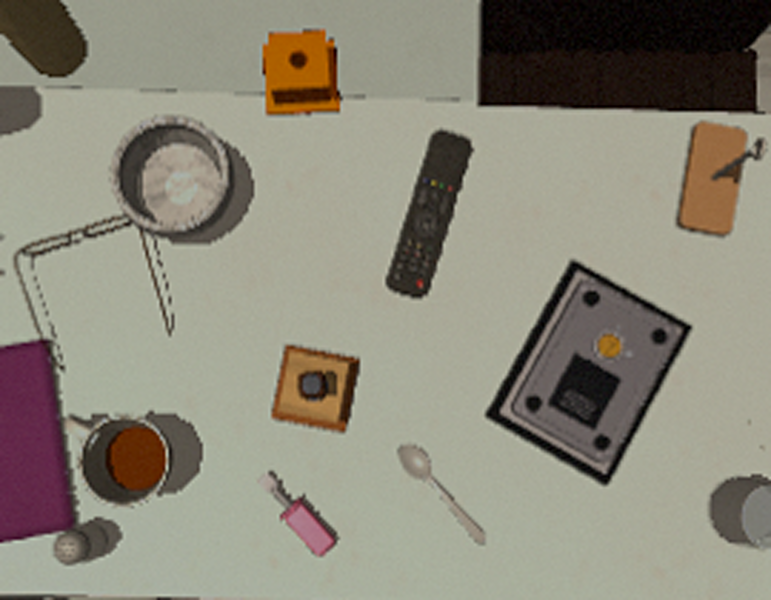

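```bash
cat > h.py <<'E'
import numpy as np,cv2
np.set_printoptions(precision=4,suppress=True)
def proj(c,P):
    P=np.atleast_2d(np.asarray(P,float));M=c["camera_from_world"]
    p=P@M[:3,:3].T+M[:3,3];q=p[:,:2]/p[:,2:]
    q=q*(1+c["k1"]*(q**2).sum(1,keepdims=True))
    return q*[c["fx"],c["fy"]]+[c["cx"],c["cy"]]
def ray(c,uv):
    d=(np.array(uv,float)-[c["cx"],c["cy"]])/[c["fx"],c["fy"]];q=d.copy()
    for _ in range(20): q=d/(1+c["k1"]*(q@q))
    M=c["camera_from_world"];R=M[:3,:3]
    return -R.T@M[:3,3], R.T@np.array([q[0],q[1],1])
def at_z(c,uv,z):
    o,d=ray(c,uv);return o+d*(z-o[2])/d[2]
E
python3 - <<'E'
from cell import r
import numpy as np,cv2
from h import *
for n,(x0,y0,x1,y1) in {"scene":(300,160,380,240),"top":(290,160,380,255)}.items():
    A=np.mean([r.capture(n).astype(float) for _ in range(10)],0)
    np.save(n+"_avg.npy",A)
    c=r.calibration(n)
    im=np.clip(A*1.6,0,255).astype(np.uint8)[:,:,::-1]
    cv2.imwrite(f"pics/{n}_sc.png",cv2.resize(im[y0:y1,x0:x1],None,fx=6,fy=6,interpolation=cv2.INTER_CUBIC))
    # brass
    g=A[:,:,0]-A[:,:,2]; sub=g[y0:y1,x0:x1]
    w=np.clip(sub-25,0,None)
    # restrict around max
    my,mx=np.unravel_index(cv2.GaussianBlur(sub,(0,0),2).argmax(),sub.shape)
    Y,X=np.mgrid[:sub.shape[0],:sub.shape[1]]
    w=w*(np.hypot(X-mx,Y-my)<9)
    u=(w*X).sum()/w.sum()+x0;v=(w*Y).sum()/w.sum()+y0
    print(n,u,v,at_z(c,[u,v],35),at_z(c,[u,v],30))
print(r.get_state()["t"])
E
```

```text
scene 343.60690471069046 186.35545278554528 [ 555.8337 -294.9033   35.    ] [ 558.4438 -296.9477   30.    ]
top 342.9932676019632 200.60980324023802 [ 555.1379 -294.7593   35.    ] [ 555.5652 -296.0716   30.    ]
1.8
```

View pics/scene_sc.png

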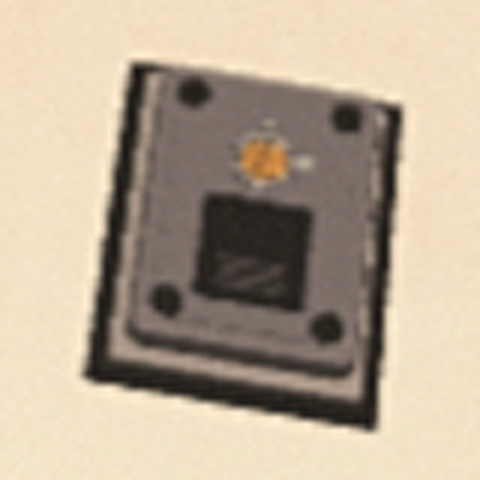

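View pics/top_sc.png

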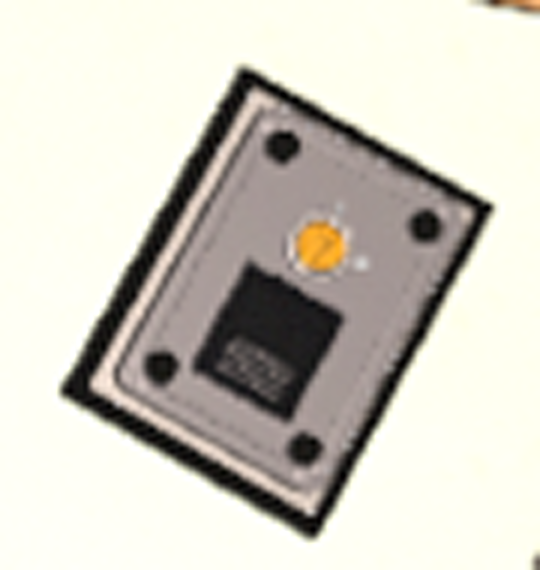

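```bash
python3 - <<'E'
from cell import r
from h import *
from scipy.optimize import least_squares
from scipy.ndimage import map_coordinates
cal={n:r.calibration(n) for n in("scene","top")}
feet={"scene":[(193,92),(347,118),(166,299),(327,327)],"top":[(283,146),(426,226),(160,367),(304,449)]}
off={"scene":(300,160),"top":(290,160)}
P={}
for n in feet:
    A=np.load(n+"_avg.npy");g=A.mean(2)
    out=[]
    for u,v in feet[n]:
        u=(u+.5)/6-.5+off[n][0];v=(v+.5)/6-.5+off[n][1]
        for _ in range(4):
            Y,X=np.mgrid[int(v)-6:int(v)+8,int(u)-6:int(u)+8]
            d=np.hypot(X-u,Y-v);s=g[Y,X]
            bg=np.median(s[(d>3.6)&(d<5.5)]);w=np.clip(bg*.85-s,0,None)*(d<3.6)
            u,v=(w*X).sum()/w.sum(),(w*Y).sum()/w.sum()
        out.append((u,v))
    P[n]=np.array(out);print(n,P[n])
    for z in(32,36,40):
        W=np.array([at_z(cal[n],p,z) for p in out])
        m=W.mean(0);e1=W[0]-W[2];e2=W[1]-W[3]
        print(z,m,np.degrees(np.arctan2(e1[1],e1[0])),np.degrees(np.arctan2(e2[1],e2[0])),np.linalg.norm(e1),np.linalg.norm(e2),np.linalg.norm(W[0]-W[1]),np.linalg.norm(W[2]-W[3]),
         "screw",)
# joint fit: cx,cy,z,yaw,hx,hy + brass offset
br={"scene":(343.607,186.355),"top":(342.993,200.61)}
def f(p,full=False):
    x,y,t,a,hx,hy=p;c,s=np.cos(a),np.sin(a);R=np.array([[c,-s],[s,c]])
    L=np.array([[hx,hy],[hx,-hy],[-hx,hy],[-hx,-hy]])@R.T+[x,y]
    Q=np.c_[L,np.full(4,t+31)]
    S=np.array([x+30*c,y+30*s,t+31])
    if full: return S
    res=[]
    for n in P:
        res+=list((proj(cal[n],Q)-P[n]).ravel());res+=list((proj(cal[n],S)[0]-br[n]))
    return np.array(res)
s=least_squares(f,[530,-310,5,.5,65,40])
print(s.x,np.degrees(s.x[3]),"screw",f(s.x,True));print(s.fun.reshape(-1,2))
E
```

```text
scene [[331.8292 174.9692]
 [357.3378 179.2336]
 [327.2914 209.6098]
 [353.9938 214.2991]]
32 [ 531.2959 -281.7289   32.    ] -28.301103990562684 -28.33719172166753 132.1581011466567 132.39463241782462 83.93623104297929 83.85316401562245 screw
36 [ 529.2941 -280.141    36.    ] -28.301103990562698 -28.33719172166749 131.7211703651036 131.95691963507542 83.65872763825377 83.57593524060852 screw
40 [ 527.2922 -278.5531   40.    ] -28.301103990562655 -28.337191721667477 131.2842395835504 131.5192068523261 83.3812242335284 83.29870646559453 screw
top [[336.6195 183.9485]
 [360.4502 197.3268]
 [316.3699 220.7403]
 [340.3127 234.4336]]
32 [ 528.9795 -281.455    32.    ] -28.232637719959424 -28.35261090866824 132.03303244747298 132.0875844911707 84.08715874405912 83.8106405865523 screw
36 [ 528.7362 -280.4577   36.    ] -28.23263771995942 -28.352610908668215 131.54085078680194 131.5951994759682 83.77370568867904 83.49821831235971 screw
40 [ 528.4929 -279.4604   40.    ] -28.23263771995944 -28.352610908668215 131.04866912613102 131.1028144607656 83.46025263329892 83.18579603816707 screw
[ 528.7214 -280.0183    5.8791   -0.4943   65.7864   41.7811] -28.319292957684826 screw [ 555.1309 -294.2498   36.8791]
[[ 0.0825  0.0341]
 [ 0.0723  0.0404]
 [ 0.0749  0.0206]
 [ 0.0965 -0.0337]
 [-0.0009 -0.0786]
 [-0.0291 -0.0215]
 [-0.0788 -0.029 ]
 [-0.1079 -0.0148]
 [-0.0707  0.0074]
 [-0.0051 -0.0498]]
```

```bash
python3 - <<'E'
from cell import r
from h import *
for n,(u,v) in {"scene":(343.6,186.36),"top":(343,200.6)}.items():
    c=r.calibration(n);A=np.load(n+"_avg.npy")
    x0,y0=int(u)-7,int(v)-7;K=8
    sub=A[y0:y0+15,x0:x0+15]
    cv2.imwrite(f"pics/{n}_slot.png",cv2.resize(np.clip(sub*1.5,0,255).astype(np.uint8)[:,:,::-1],(480,480),interpolation=cv2.INTER_CUBIC))
    # render model: per fine pixel -> world plane z=36.9
    yy,xx=np.mgrid[0:15*K,0:15*K]
    U=np.stack([(xx+.5)/K-.5+x0,(yy+.5)/K-.5+y0],-1).reshape(-1,2)
    W=np.array([at_z(c,p,36.9)[:2] for p in U])
    ctr=at_z(c,(u,v),36.9)[:2]
    best=[]
    for dx in np.arange(-2,2.1,.5):
     for dy in np.arange(-2,2.1,.5):
      D=W-ctr-[dx,dy];rr=np.hypot(*D.T)
      for q in range(-10,35,1):
        a=np.radians(-28.3-q);l=-D[:,0]*np.sin(a)+D[:,1]*np.cos(a)
        head=(rr<12.5);slot=head&(abs(l)<2.3);col=(rr<17.5)&~head
        B=np.stack([(head&~slot),slot,col,(rr>=17.5)],-1).astype(float).reshape(15,K,15,K,4).mean((1,3))
        B=cv2.GaussianBlur(B,(0,0),0.5)
        D2=B.reshape(-1,4);m=(cv2.resize(rr.reshape(15*K,15*K),(15,15),interpolation=cv2.INTER_AREA)<15).ravel()
        y=sub.reshape(-1,3)[m];co=np.linalg.lstsq(D2[m],y,rcond=None)[0]
        e=((D2[m]@co-y)**2).sum();best.append((e,q,dx,dy))
    best.sort();print(n)
    for b in best[:4]:print(b)
    for q in range(-10,35,4):print(q,int(min(b[0] for b in best if b[1]==q)),end="; ")
E
```

```text
scene
(np.float64(7082.747303773716), 11, np.float64(1.5), np.float64(0.5))
(np.float64(7086.6080582854665), 12, np.float64(1.5), np.float64(0.5))
(np.float64(7096.88741579251), 10, np.float64(1.5), np.float64(0.5))
(np.float64(7099.494148378668), 9, np.float64(1.5), np.float64(0.5))
-10 7790; -6 7573; -2 7424; 2 7343; 6 7220; 10 7096; 14 7134; 18 7346; 22 7698; 26 8164; 30 8519; 34 8676; top
(np.float64(19473.40828647026), -10, np.float64(0.0), np.float64(0.0))
(np.float64(19486.254583206442), -9, np.float64(0.0), np.float64(0.0))
(np.float64(19508.447234763757), -8, np.float64(0.0), np.float64(0.0))
(np.float64(19535.645809067915), -7, np.float64(0.0), np.float64(0.0))
-10 19473; -6 19552; -2 19681; 2 19775; 6 19880; 10 19950; 14 20009; 18 20053; 22 20076; 26 20103; 30 20137; 34 20167;
```

View pics/top_slot.png

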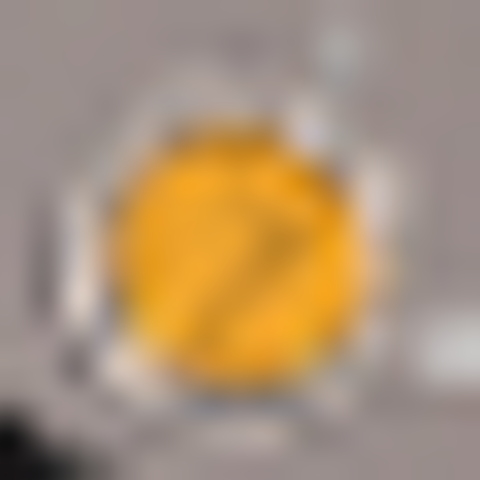

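```bash
python3 - <<'E'
from h import *
for n,(x0,y0,x1,y1) in {"scene":(230,195,280,250),"top":(215,193,265,243)}.items():
    A=np.load(n+"_avg.npy")
    im=np.clip(A*2,0,255).astype(np.uint8)[:,:,::-1]
    cv2.imwrite(f"pics/{n}_st.png",cv2.resize(im[y0:y1,x0:x1],None,fx=11,fy=11,interpolation=cv2.INTER_CUBIC)[:600])
E
```

```text
(no output)
```

View pics/scene_st.png

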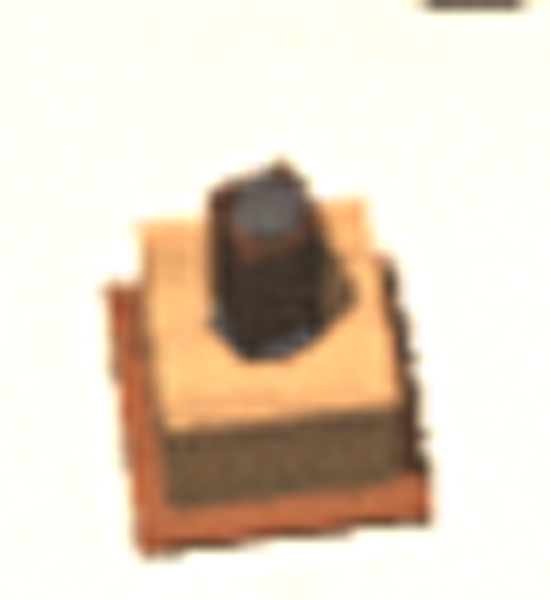

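View pics/top_st.png

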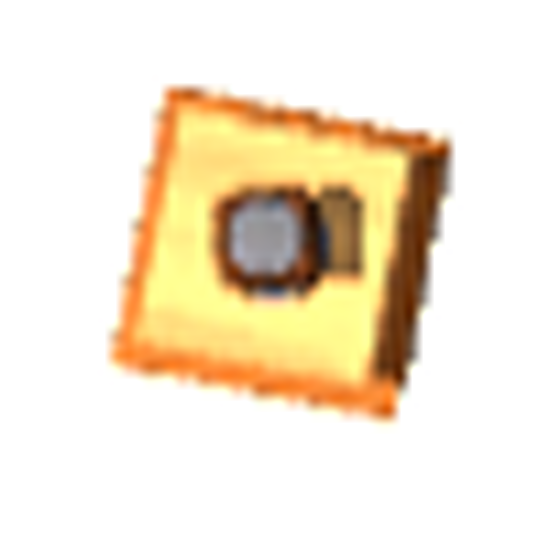

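```bash
python3 - <<'E'
from cell import r
from h import *
cal={n:r.calibration(n) for n in("scene","top")}
# stand centre from feet corners, top pic
F=np.array([(170,88),(450,140),(395,415),(113,360)])
F=(F+.5)/11-.5+[215,193]
W=np.array([at_z(cal["top"],p,6) for p in F]);print("foot",W.mean(0),[np.degrees(np.arctan2(*(W[(i+1)%4]-W[i])[1::-1]))%90 for i in range(4)],[np.linalg.norm(W[(i+1)%4]-W[i]) for i in range(4)])
F=np.array([(137,225),(368,200),(405,408),(165,430)]);F=(F+.5)/11-.5+[230,195]
W=np.array([at_z(cal["scene"],p,60) for p in F]);print("block top scene",W.mean(0),[np.degrees(np.arctan2(*(W[(i+1)%4]-W[i])[1::-1]))%90 for i in range(4)],[np.linalg.norm(W[(i+1)%4]-W[i]) for i in range(4)])
c=(np.array([268,237])+.5)/11-.5+[215,193];print("cap top",at_z(cal["top"],c,121))
c=(np.array([268,210])+.5)/11-.5+[230,195];print("cap scene",at_z(cal["scene"],c,121))
# handle mask : dark pixels
obs={}
for n,(x0,y0,x1,y1) in {"scene":(246,207,265,229),"top":(232,207,247,222)}.items():
    A=np.load(n+"_avg.npy")[y0:y1,x0:x1];
    lum=A.max(2);obs[n]=(x0,y0,lum)
    print(n);print(lum.astype(int))
E
```

```text
foot [501.7981  23.188    6.    ] [np.float64(81.07631906593113), np.float64(80.26902832597187), np.float64(80.59657822271954), np.float64(80.25315547452506)] [np.float64(82.25209894000842), np.float64(80.30608825633833), np.float64(82.26733558558641), np.float64(79.61751266540327)]
block top scene [501.2467  23.887   60.    ] [np.float64(80.0186326849551), np.float64(81.40042300351686), np.float64(78.77381273836525), np.float64(80.73641157435648)] [np.float64(64.10396354055445), np.float64(64.28264254653023), np.float64(64.88196019229115), np.float64(62.859353987042866)]
cap top [501.0806  23.04   121.    ]
cap scene [500.8624  24.1889 121.    ]
scene
[[152 152 153 152 153 153 153 153 154 153 154 152 154 153 153 152 153 152
  152]
 [153 152 154 152 152 153 154 154 155 154 153 156 153 154 151 153 151 152
  151]
 [151 153 153 154 156 156 156 156 136 112 132 153 156 152 152 153 152 152
  151]
 [153 153 154 155 155 146 125 107  78  60  87 134 155 155 153 153 153 152
  153]
 [154 153 154 137 104  84  72  57  49  45  51  82 133 158 153 154 153 152
  153]
 [154 153 133  83  58  47  50  50 
[... 1593 characters left out ...]
3  61]
 [167 171 121  67  51  62  65  51  54  65  54  30  69  70  67]
 [169 173  98  61  64  78  77  76  81  70  54  18  61  74  71]
 [167 172 109  57  82  77  76  74  74  76  49  21  41  78  76]
 [163 167 101  57  77  77  77  75  75  78  47  26  32  78  79]
 [166 168  96  55  86  81  79  78  77  82  51  31  30  77  77]
 [168 172 113  65  80  85  80  78  83  70  65  37  26  73  75]
 [169 174 137  68  62  73  71  66  78  53  66  38  42  70  70]
 [171 174 153  87  58  41  45  36  42  44  46  30 117 125 124]
 [171 171 174 141 120  64  64  47  51  77  56 114 173 174 172]
 [171 172 172 174 178 138 136 128 127 145 132 173 174 171 169]
 [166 167 169 172 172 174 176 176 176 175 174 172 172 171 171]]
```

```bash
python3 - <<'E'
from cell import r
from h import *
from scipy.spatial import ConvexHull
cal={n:r.calibration(n) for n in("scene","top")}
K=8
box={"scene":(243,205,265,229),"top":(230,205,243,223)}
def model(n,x,y,a,ch,zb):
    x0,y0,x1,y1=box[n];M=np.zeros(((y1-y0)*K,(x1-x0)*K),np.uint8)
    def hull(P):
        q=proj(cal[n],P);h=q[ConvexHull(q).vertices]
        cv2.fillPoly(M,[np.round((h-[x0,y0]+.5)*K-.5).astype(np.int32)],1)
    h=13.;c=ch
    sq=np.array([(h,h-c),(h-c,h),(c-h,h),(-h,h-c),(-h,c-h),(c-h,-h),(h-c,-h),(h,c-h)])
    R=np.array([[np.cos(a),-np.sin(a)],[np.sin(a),np.cos(a)]])
    S=sq@R.T+[x,y]
    hull(np.r_[np.c_[S,np.full(8,64.)],np.c_[S,np.full(8,120.)]])
    t=np.linspace(0,2*np.pi,24,endpoint=False)
    C=np.c_[x+16*np.cos(t),y+16*np.sin(t)]
    hull(np.r_[np.c_[C,np.full(24,60.)],np.c_[C,np.full(24,zb)]])
    return M.reshape(y1-y0,K,x1-x0,K).mean((1,3))
for n in box:
    x0,y0,x1,y1=box[n]
    L=np.load(n+"_avg.npy")[y0:y1,x0:x1].max(2)
    lo,hi=(40,135) if n=="scene" else (60,168)
    o=np.clip((hi-L)/(hi-lo),0,1)
    w=np.ones_like(o)
    if n=="scene":
        w[216-y0-6:225-y0,258-x0:]=0
        w[:, :246-x0]=0
    best=[]
    X0,Y0=(500.9,24.2) if n=="scene" else (501.1,23.)
    for ch in(0,2,4):
     for a in range(-45,45,3):
      for dx in(-2,-1,0,1,2):
       for dy in(-2,-1,0,1,2):
        m=model(n,X0+dx,Y0+dy,np.radians(a),ch,66)
        best.append(((w*(m-o)**2).sum(),a,ch,X0+dx,Y0+dy))
    best.sort();print(n);[print(b) for b in best[:6]]
    print([(a,round(min(b[0] for b in best if b[1]==a),2)) for a in range(-45,45,3)])
E
```

```text
scene
(np.float64(5.375640424818213), 15, 4, 500.9, 23.2)
(np.float64(5.443298216759003), 18, 4, 500.9, 23.2)
(np.float64(5.4464057414300555), 21, 4, 500.9, 23.2)
(np.float64(5.462359688798476), 12, 4, 500.9, 23.2)
(np.float64(5.559163245541898), 24, 4, 500.9, 23.2)
(np.float64(5.725040095870845), 9, 4, 500.9, 24.2)
[(-45, np.float64(6.62)), (-42, np.float64(6.82)), (-39, np.float64(7.14)), (-36, np.float64(7.31)), (-33, np.float64(7.26)), (-30, np.float64(7.17)), (-27, np.float64(7.77)), (-24, np.float64(8.05)), (-21, np.float64(8.11)), (-18, np.float64(8.14)), (-15, np.float64(7.89)), (-12, np.float64(7.44)), (-9, np.float64(7.3)), (-6, np.float64(6.67)), (-3, np.float64(6.46)), (0, np.float64(6.24)), (3, np.float64(6.11)), (6, np.float64(5.94)), (9, np.float64(5.73)), (12, np.float64(5.46)), (15, np.float64(5.38)), (18, np.float64(5.44)), (21, np.float64(5.45)), (24, np.float64(5.56)), (27, np.float64(5.88)), (30, np.float64(6.11)), (33, np.float64(6.16)), (36, np.float64(6.15)), (39, np.float64(6.36)), (42, np.float64(6.59))]
top
(np.float64(3.6088488752786345), 9, 4, 501.1, 24.0
[... 288 characters left out ...]
-42, np.float64(6.18)), (-39, np.float64(6.14)), (-36, np.float64(6.09)), (-33, np.float64(6.08)), (-30, np.float64(6.03)), (-27, np.float64(5.88)), (-24, np.float64(5.84)), (-21, np.float64(5.55)), (-18, np.float64(5.35)), (-15, np.float64(5.0)), (-12, np.float64(4.88)), (-9, np.float64(4.64)), (-6, np.float64(4.24)), (-3, np.float64(3.88)), (0, np.float64(3.68)), (3, np.float64(3.64)), (6, np.float64(3.65)), (9, np.float64(3.61)), (12, np.float64(3.63)), (15, np.float64(3.63)), (18, np.float64(3.83)), (21, np.float64(4.23)), (24, np.float64(4.45)), (27, np.float64(4.86)), (30, np.float64(5.15)), (33, np.float64(5.41)), (36, np.float64(5.55)), (39, np.float64(5.81)), (42, np.float64(5.99))]
```

```bash
cat > plan.py <<'E'
import sys,json
from cell import r
from h import *
from scipy.spatial.transform import Rotation as R
def down(psi):
    c,s=np.cos(np.radians(psi)),np.sin(np.radians(psi))
    return R.from_matrix(np.array([[c,s,0],[s,-c,0],[0,0,-1]]))
def show():
    s=r.get_state();T=R.from_rotvec(s["tcp_rot"]);m=T.as_matrix()
    print("t %.2f pos %s yaw %.2f tilt(zx,zy) %.2f %.2f F %s T %s open %.1f q7 %.2f"%(s["t"],np.round(s["eef_pos"],2),np.degrees(np.arctan2(m[1,0],m[0,0])),np.degrees(m[0,2]),np.degrees(m[1,2]),np.round(s["ft_force"],1),np.round(s["ft_torque"],2),s["opening"],s["qpos"][6]))
    return s,T
def plan(pos,psi,n):
    s,T=show();p=s["eef_pos"];G=down(psi);pos=np.array(pos,float)
    for k in range(n):
        rel=(T.inv()*G).as_rotvec(degrees=True)/(n-k)
        d=T.inv().apply((pos-p)/(n-k))
        print('{"dx":%.1f,"dy":%.1f,"dz":%.1f,"wx":%.2f,"wy":%.2f,"wz":%.2f}'%(*d,*rel))
        p=p+T.apply(d);T=T*R.from_rotvec(rel,degrees=True)
if __name__=="__main__":
    if len(sys.argv)>1:
        a=list(map(float,sys.argv[1:]));plan(a[:3],a[3],int(a[4]))
    else: show()
E
python3 plan.py 501 23.5 210 12 15
```

```text
t 1.80 pos [ 252.47 -571.7   205.42] yaw -66.18 tilt(zx,zy) -0.00 0.00 F [ 0.6 -0.1 -0.3] T [-0.05  0.02 -0.  ] open 94.1 q7 -0.05
{"dx":-29.6,"dy":-31.2,"dz":-0.3,"wx":-0.00,"wy":0.00,"wz":-5.21}
{"dx":-26.7,"dy":-33.7,"dz":-0.3,"wx":-0.00,"wy":0.00,"wz":-5.21}
{"dx":-23.5,"dy":-36.0,"dz":-0.3,"wx":-0.00,"wy":0.00,"wz":-5.21}
{"dx":-20.1,"dy":-38.0,"dz":-0.3,"wx":-0.00,"wy":0.00,"wz":-5.21}
{"dx":-16.6,"dy":-39.7,"dz":-0.3,"wx":-0.00,"wy":0.00,"wz":-5.21}
{"dx":-12.9,"dy":-41.0,"dz":-0.3,"wx":-0.00,"wy":0.00,"wz":-5.21}
{"dx":-9.1,"dy":-42.0,"dz":-0.3,"wx":-0.00,"wy":0.00,"wz":-5.21}
{"dx":-5.3,"dy":-42.7,"dz":-0.3,"wx":-0.00,"wy":0.00,"wz":-5.21}
{"dx":-1.4,"dy":-43.0,"dz":-0.3,"wx":-0.00,"wy":0.00,"wz":-5.21}
{"dx":2.5,"dy":-42.9,"dz":-0.3,"wx":-0.00,"wy":0.00,"wz":-5.21}
{"dx":6.4,"dy":-42.5,"dz":-0.3,"wx":-0.00,"wy":0.00,"wz":-5.21}
{"dx":10.3,"dy":-41.8,"dz":-0.3,"wx":-0.00,"wy":0.00,"wz":-5.21}
{"dx":14.0,"dy":-40.7,"dz":-0.3,"wx":-0.00,"wy":0.00,"wz":-5.21}
{"dx":17.7,"dy":-39.2,"dz":-0.3,"wx":-0.00,"wy":0.00,"wz":-5.21}
{"dx":21.1,"dy":-37.4,"dz":-0.3,"wx":-0.00,"wy":0.00,"wz":-5.21}
```

```bash
python3 -m creep '[{"dx":-29,"dy":-31,"wz":-5.2},{"dx":-26,"dy":-33,"wz":-5.2},{"dx":-23,"dy":-35,"wz":-5.2},{"dx":-20,"dy":-37,"wz":-5.2},{"dx":-16,"dy":-39,"wz":-5.2}]' 1; python3 plan.py 501 23.5 210 12 10
```

```text
t 1.80 pos [ 252.47 -571.7   205.42] yaw -66.18 tilt(zx,zy) -0.00 0.00 F [ 0.6 -0.1 -0.3] T [-0.05  0.02 -0.  ] open 94.1 q7 -0.05
{"dx":-44.4,"dy":-46.8,"dz":-0.5,"wx":-0.00,"wy":0.00,"wz":-7.82}
{"dx":-37.6,"dy":-52.4,"dz":-0.5,"wx":-0.00,"wy":0.00,"wz":-7.82}
{"dx":-30.2,"dy":-57.0,"dz":-0.5,"wx":-0.00,"wy":0.00,"wz":-7.82}
{"dx":-22.1,"dy":-60.6,"dz":-0.5,"wx":-0.00,"wy":0.00,"wz":-7.82}
{"dx":-13.7,"dy":-63.0,"dz":-0.5,"wx":-0.00,"wy":0.00,"wz":-7.82}
{"dx":-5.0,"dy":-64.3,"dz":-0.5,"wx":-0.00,"wy":0.00,"wz":-7.82}
{"dx":3.8,"dy":-64.4,"dz":-0.5,"wx":-0.00,"wy":0.00,"wz":-7.82}
{"dx":12.5,"dy":-63.3,"dz":-0.5,"wx":-0.00,"wy":0.00,"wz":-7.82}
{"dx":21.0,"dy":-61.0,"dz":-0.5,"wx":-0.00,"wy":0.00,"wz":-7.82}
{"dx":29.1,"dy":-57.5,"dz":-0.5,"wx":-0.00,"wy":0.00,"wz":-7.82}invalid input
```

```bash
python3 -m creep '[{"dx":-29,"dy":-31,"dz":0,"wx":0,"wy":0,"wz":-5.2},{"dx":-26,"dy":-33,"dz":0,"wx":0,"wy":0,"wz":-5.2},{"dx":-23,"dy":-35,"dz":0,"wx":0,"wy":0,"wz":-5.2},{"dx":-20,"dy":-37,"dz":0,"wx":0,"wy":0,"wz":-5.2},{"dx":-16,"dy":-39,"dz":0,"wx":0,"wy":0,"wz":-5.2}]'; python3 plan.py 501 23.5 210 12 10
```

```text
t: 2.22
eef_pos: [328.9, -381.6, 203.7]
tcp_rot: [2.949, -1.072, -0.003]
ft_force: [1.0, -1.0, 0.9]
opening: 94.0
t 2.22 pos [ 328.94 -381.59  203.66] yaw -39.97 tilt(zx,zy) -0.16 -0.14 F [ 1.  -1.   0.9] T [-0.08 -0.13  0.06] open 94.0 q7 0.06
{"dx":-12.8,"dy":-42.1,"dz":-0.8,"wx":0.02,"wy":0.01,"wz":-5.20}
{"dx":-9.0,"dy":-43.1,"dz":-0.8,"wx":0.02,"wy":0.01,"wz":-5.20}
{"dx":-5.0,"dy":-43.7,"dz":-0.8,"wx":0.02,"wy":0.01,"wz":-5.20}
{"dx":-1.0,"dy":-44.0,"dz":-0.7,"wx":0.02,"wy":0.01,"wz":-5.20}
{"dx":2.9,"dy":-43.9,"dz":-0.7,"wx":0.02,"wy":0.01,"wz":-5.20}
{"dx":6.9,"dy":-43.5,"dz":-0.7,"wx":0.02,"wy":0.01,"wz":-5.20}
{"dx":10.8,"dy":-42.7,"dz":-0.7,"wx":0.02,"wy":0.01,"wz":-5.20}
{"dx":14.6,"dy":-41.5,"dz":-0.7,"wx":0.02,"wy":0.01,"wz":-5.20}
{"dx":18.3,"dy":-40.0,"dz":-0.7,"wx":0.02,"wy":0.01,"wz":-5.20}
{"dx":21.9,"dy":-38.2,"dz":-0.7,"wx":0.02,"wy":0.01,"wz":-5.20}
```

All keys are required. Tracking is good.

```bash
python3 -m creep '[{"dx":-13,"dy":-41,"dz":-1,"wx":0,"wy":0,"wz":-5.2},{"dx":-9,"dy":-41,"dz":-1,"wx":0,"wy":0,"wz":-5.2},{"dx":-5,"dy":-41,"dz":-1,"wx":0,"wy":0,"wz":-5.2},{"dx":-1,"dy":-41,"dz":-1,"wx":0,"wy":0,"wz":-5.2},{"dx":3,"dy":-41,"dz":-1,"wx":0,"wy":0,"wz":-5.2}]'; python3 plan.py 501 23.5 200 12 6
```

```text
t: 2.63
eef_pos: [405.8, -187.9, 208.7]
tcp_rot: [3.117, -0.346, -0.001]
ft_force: [2.2, 0.2, -0.1]
opening: 94.1
t 2.63 pos [ 405.75 -187.91  208.7 ] yaw -12.66 tilt(zx,zy) -0.09 -0.32 F [ 2.2  0.2 -0.1] T [-0.04 -0.11 -0.06] open 94.1 q7 0.09
{"dx":7.8,"dy":-37.9,"dz":1.2,"wx":0.05,"wy":0.01,"wz":-4.11}
{"dx":10.5,"dy":-37.2,"dz":1.3,"wx":0.05,"wy":0.01,"wz":-4.11}
{"dx":13.1,"dy":-36.4,"dz":1.3,"wx":0.05,"wy":0.01,"wz":-4.11}
{"dx":15.7,"dy":-35.3,"dz":1.3,"wx":0.05,"wy":0.01,"wz":-4.11}
{"dx":18.2,"dy":-34.1,"dz":1.4,"wx":0.05,"wy":0.01,"wz":-4.11}
{"dx":20.6,"dy":-32.7,"dz":1.4,"wx":0.05,"wy":0.01,"wz":-4.11}
```

```bash
python3 -m creep '[{"dx":8,"dy":-38,"dz":1,"wx":0,"wy":0,"wz":-4.1},{"dx":10,"dy":-37,"dz":1,"wx":0,"wy":0,"wz":-4.1},{"dx":13,"dy":-36,"dz":1,"wx":0,"wy":0,"wz":-4.1},{"dx":15,"dy":-35,"dz":1,"wx":0,"wy":0,"wz":-4.1},{"dx":18,"dy":-34,"dz":1,"wx":0,"wy":0,"wz":-4.1}]'; python3 plan.py 501 23.5 160 12 5
```

```text
t: 3.05
eef_pos: [484.8, -2.5, 204.7]
tcp_rot: [3.123, 0.244, 0.004]
ft_force: [1.1, -0.6, -0.4]
opening: 93.6
t 3.05 pos [484.76  -2.45 204.69] yaw 8.95 tilt(zx,zy) 0.20 -0.49 F [ 1.1 -0.6 -0.4] T [-0.09 -0.14  0.01] open 93.6 q7 -0.04
{"dx":4.0,"dy":-4.7,"dz":8.9,"wx":0.10,"wy":-0.02,"wz":-0.61}
{"dx":4.1,"dy":-4.6,"dz":8.9,"wx":0.10,"wy":-0.02,"wz":-0.61}
{"dx":4.1,"dy":-4.6,"dz":8.9,"wx":0.10,"wy":-0.02,"wz":-0.61}
{"dx":4.2,"dy":-4.5,"dz":8.9,"wx":0.10,"wy":-0.02,"wz":-0.61}
{"dx":4.2,"dy":-4.5,"dz":8.9,"wx":0.10,"wy":-0.02,"wz":-0.61}
```

```bash
python3 -m creep '[{"dx":6,"dy":-6,"dz":8,"wx":0.1,"wy":0,"wz":-1},{"dx":6,"dy":-6,"dz":9,"wx":0.1,"wy":0,"wz":-1},{"dx":4,"dy":-5,"dz":9,"wx":0.1,"wy":0,"wz":-1},{"dx":2,"dy":-3,"dz":9,"wx":0.1,"wy":0,"wz":0},{"dx":1,"dy":-1,"dz":9,"wx":0.1,"wy":0,"wz":0}]'; python3 plan.py 501 23.5 73.5 12 5
```

```text
t: 3.47
eef_pos: [502.9, 30.0, 159.3]
tcp_rot: [-3.12, -0.351, -0.009]
ft_force: [-0.1, -0.5, -0.2]
opening: 94.4
t 3.47 pos [502.95  29.99 159.26] yaw 12.85 tilt(zx,zy) 0.32 0.14 F [-0.1 -0.5 -0.2] T [-0.01 -0.11  0.  ] open 94.4 q7 -0.08
{"dx":-0.8,"dy":1.2,"dz":17.1,"wx":-0.01,"wy":-0.07,"wz":0.17}
{"dx":-0.7,"dy":1.2,"dz":17.1,"wx":-0.01,"wy":-0.07,"wz":0.17}
{"dx":-0.7,"dy":1.2,"dz":17.1,"wx":-0.01,"wy":-0.07,"wz":0.17}
{"dx":-0.7,"dy":1.2,"dz":17.2,"wx":-0.01,"wy":-0.07,"wz":0.17}
{"dx":-0.7,"dy":1.2,"dz":17.2,"wx":-0.01,"wy":-0.07,"wz":0.17}
```

```bash
python3 -m creep '[{"dx":-2,"dy":4,"dz":16,"wx":0,"wy":0,"wz":0},{"dx":0,"dy":2,"dz":17,"wx":0,"wy":0,"wz":0},{"dx":0,"dy":0,"dz":17,"wx":0,"wy":0,"wz":0},{"dx":0,"dy":0,"dz":17,"wx":0,"wy":0,"wz":0},{"dx":0,"dy":0,"dz":14,"wx":0,"wy":0,"wz":0}]'; python3 plan.py 501 23.5 73.5 12 4
```

```text
t: 3.88
eef_pos: [501.5, 18.1, 72.2]
tcp_rot: [-3.123, -0.335, -0.008]
ft_force: [0.8, -0.6, 0.3]
opening: 94.0
t 3.88 pos [501.54  18.15  72.2 ] yaw 12.24 tilt(zx,zy) 0.28 0.05 F [ 0.8 -0.6  0.3] T [-0.07 -0.12 -0.01] open 94.0 q7 -0.16
{"dx":0.2,"dy":-1.3,"dz":-0.3,"wx":0.00,"wy":-0.07,"wz":0.06}
{"dx":0.2,"dy":-1.3,"dz":-0.3,"wx":0.00,"wy":-0.07,"wz":0.06}
{"dx":0.1,"dy":-1.3,"dz":-0.3,"wx":0.00,"wy":-0.07,"wz":0.06}
{"dx":0.1,"dy":-1.3,"dz":-0.3,"wx":0.00,"wy":-0.07,"wz":0.06}
```

```bash
python3 -m creep '[{"dx":0,"dy":-4,"dz":0,"wx":0,"wy":-0.2,"wz":0},{"dx":0,"dy":-1.5,"dz":0,"wx":0,"wy":-0.1,"wz":0},{"dx":0,"dy":0,"dz":0,"wx":0,"wy":0,"wz":0},{"dx":0,"dy":0,"dz":0,"wx":0,"wy":0,"wz":0},{"dx":0,"dy":0,"dz":0,"wx":0,"wy":0,"wz":0}]'; python3 plan.py 501 23.5 73.5 12 2
```

```text
t: 4.3
eef_pos: [498.2, 21.0, 70.0]
tcp_rot: [3.124, 0.326, -0.009]
ft_force: [0.5, 0.1, 0.8]
opening: 93.6
t 4.30 pos [498.18  21.01  70.01] yaw 11.91 tilt(zx,zy) -0.32 -0.06 F [0.5 0.1 0.8] T [-0.08 -0.11 -0.  ] open 93.6 q7 -0.17
{"dx":1.6,"dy":-0.9,"dz":-1.8,"wx":-0.00,"wy":0.16,"wz":-0.05}
{"dx":1.6,"dy":-0.9,"dz":-1.7,"wx":-0.00,"wy":0.16,"wz":-0.05}
```

```bash
python3 -m creep '[{"dx":2,"dy":-1,"dz":-2,"wx":0,"wy":0.2,"wz":0},{"dx":1,"dy":-1,"dz":-1,"wx":0,"wy":0,"wz":0},{"dx":0,"dy":0,"dz":0,"wx":0,"wy":0,"wz":0},{"dx":0,"dy":0,"dz":0,"wx":0,"wy":0,"wz":0},{"dx":0,"dy":0,"dz":0,"wx":0,"wy":0,"wz":0}]'; python3 plan.py 501 23.5 73.5 12 2
```

```text
t: 4.72
eef_pos: [502.3, 23.6, 75.5]
tcp_rot: [3.124, 0.325, 0.003]
ft_force: [0.0, -0.5, -1.1]
opening: 93.7
t 4.72 pos [502.33  23.64  75.48] yaw 11.88 tilt(zx,zy) 0.12 -0.05 F [ 0.  -0.5 -1.1] T [-0.01 -0.07  0.05] open 93.7 q7 -0.18
{"dx":-0.7,"dy":-0.1,"dz":1.0,"wx":0.03,"wy":-0.05,"wz":-0.06}
{"dx":-0.7,"dy":-0.1,"dz":1.0,"wx":0.03,"wy":-0.05,"wz":-0.06}
```

```bash
python3 -m creep '[{"dx":-0.8,"dy":0,"dz":1,"wx":0,"wy":0,"wz":0},{"dx":0,"dy":0,"dz":0,"wx":0,"wy":0,"wz":0},{"dx":0,"dy":0,"dz":0,"wx":0,"wy":0,"wz":0},{"dx":0,"dy":0,"dz":0,"wx":0,"wy":0,"wz":0},{"dx":0,"dy":0,"dz":0,"wx":0,"wy":0,"wz":0}]' -1 30; python3 plan.py 501 23.5 73.5 12 2
```

```text
t: 5.13
eef_pos: [501.3, 23.4, 74.3]
tcp_rot: [3.124, 0.325, 0.003]
ft_force: [-0.4, 1.0, 0.1]
opening: 64.2
t 5.13 pos [501.32  23.42  74.28] yaw 11.88 tilt(zx,zy) 0.11 -0.05 F [-0.4  1.   0.1] T [-0.06 -0.1  -0.  ] open 64.2 q7 -0.18
{"dx":-0.1,"dy":-0.1,"dz":0.4,"wx":0.03,"wy":-0.05,"wz":-0.06}
{"dx":-0.1,"dy":-0.1,"dz":0.4,"wx":0.03,"wy":-0.05,"wz":-0.06}
```

```bash
python3 -m creep '[{"dx":0,"dy":0,"dz":0,"wx":0,"wy":0,"wz":0},{"dx":0,"dy":0,"dz":0,"wx":0,"wy":0,"wz":0},{"dx":0,"dy":0,"dz":0,"wx":0,"wy":0,"wz":0},{"dx":0,"dy":0,"dz":0,"wx":0,"wy":0,"wz":0},{"dx":0,"dy":0,"dz":0,"wx":0,"wy":0,"wz":0}]' -1 30; python3 plan.py 501 23.5 73.5 12 2
```

```text
t: 5.55
eef_pos: [501.2, 23.4, 74.2]
tcp_rot: [3.124, 0.325, 0.002]
ft_force: [0.5, 0.1, 0.5]
opening: 31.0
t 5.55 pos [501.25  23.4   74.17] yaw 11.88 tilt(zx,zy) 0.09 -0.04 F [0.5 0.1 0.5] T [-0.02 -0.06  0.02] open 31.0 q7 -0.18
{"dx":-0.1,"dy":-0.1,"dz":0.3,"wx":0.03,"wy":-0.04,"wz":-0.06}
{"dx":-0.1,"dy":-0.1,"dz":0.3,"wx":0.03,"wy":-0.04,"wz":-0.06}
```

```bash
python3 -m creep '[{"dx":0,"dy":0,"dz":0,"wx":0,"wy":0,"wz":0},{"dx":0,"dy":0,"dz":0,"wx":0,"wy":0,"wz":0},{"dx":0,"dy":0,"dz":0,"wx":0,"wy":0,"wz":0},{"dx":0,"dy":0,"dz":0,"wx":0,"wy":0,"wz":0},{"dx":0,"dy":0,"dz":0,"wx":0,"wy":0,"wz":0}]' -1 45; python3 plan.py 501 23.5 73.5 12 2
```

```text
t: 5.97
eef_pos: [501.2, 23.4, 74.1]
tcp_rot: [3.124, 0.325, 0.002]
ft_force: [-0.2, -0.6, -0.3]
opening: 26.6
t 5.97 pos [501.19  23.37  74.15] yaw 11.88 tilt(zx,zy) 0.08 -0.05 F [-0.2 -0.6 -0.3] T [-0.04 -0.01  0.  ] open 26.6 q7 -0.18
{"dx":-0.1,"dy":-0.1,"dz":0.3,"wx":0.03,"wy":-0.04,"wz":-0.06}
{"dx":-0.1,"dy":-0.1,"dz":0.3,"wx":0.03,"wy":-0.04,"wz":-0.06}
```

```bash
python3 -m creep '[{"dx":0,"dy":0,"dz":-15,"wx":0,"wy":0,"wz":0},{"dx":0,"dy":0,"dz":-25,"wx":0,"wy":0,"wz":0},{"dx":0,"dy":0,"dz":-30,"wx":0,"wy":0,"wz":0},{"dx":0,"dy":0,"dz":-30,"wx":0,"wy":0,"wz":0},{"dx":0,"dy":0,"dz":-15,"wx":0,"wy":0,"wz":0}]'; python3 plan.py 501 -60 200 12 5;python3 - <<'E'
from cell import r
from h import *
for n in("scene","top"):
    A=np.mean([r.capture(n).astype(float) for _ in range(3)],0)
    im=np.clip(A*1.6,0,255).astype(np.uint8)[:,:,::-1]
    s=r.get_state();p=proj(r.calibration(n),s["eef_pos"]-[0,0,60])[0].astype(int);print(n,p)
    x0,y0=p-30
    cv2.imwrite(f"pics/{n}_l.png",cv2.resize(im[y0:y0+60,x0:x0+60],None,fx=9,fy=9,interpolation=cv2.INTER_CUBIC))
E
```

```text
t: 6.38
eef_pos: [498.0, 23.8, 189.6]
tcp_rot: [-3.123, -0.327, 0.012]
ft_force: [0.9, -0.5, -1.0]
opening: 26.2
t 6.38 pos [498.02  23.84 189.56] yaw 11.96 tilt(zx,zy) -0.43 0.05 F [ 0.9 -0.5 -1. ] T [-0.05 -0.15  0.01] open 26.2 q7 -0.06
{"dx":-2.9,"dy":16.5,"dz":-2.1,"wx":-0.03,"wy":0.08,"wz":-0.01}
{"dx":-2.9,"dy":16.5,"dz":-2.1,"wx":-0.03,"wy":0.08,"wz":-0.01}
{"dx":-2.9,"dy":16.5,"dz":-2.1,"wx":-0.03,"wy":0.08,"wz":-0.01}
{"dx":-2.9,"dy":16.5,"dz":-2.1,"wx":-0.03,"wy":0.08,"wz":-0.01}
{"dx":-2.9,"dy":16.5,"dz":-2.1,"wx":-0.03,"wy":0.08,"wz":-0.01}
scene [254 213]
top [238 215]
```

View pics/scene_l.png

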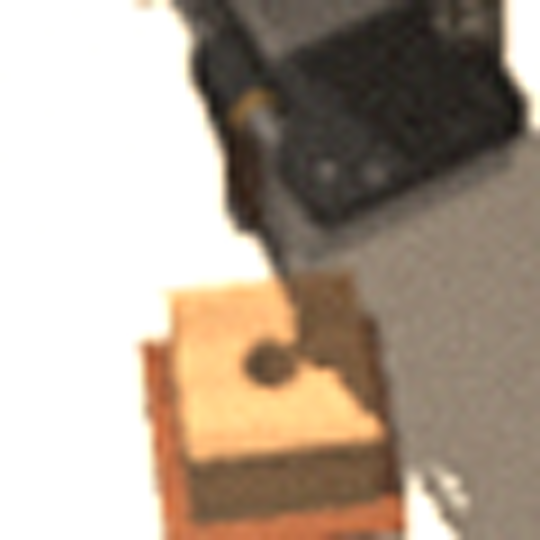

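View pics/top_l.png

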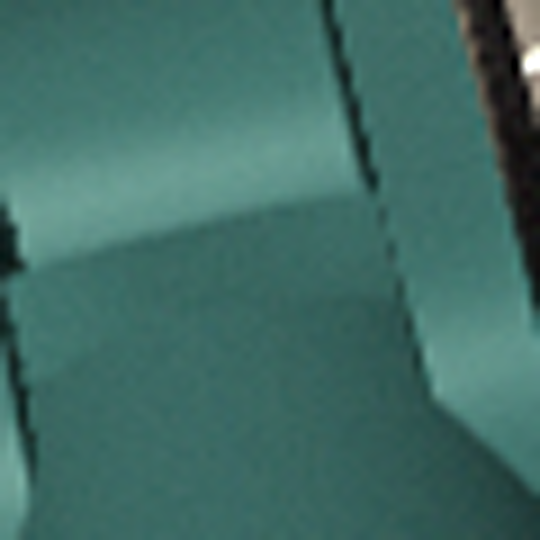

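```bash
python3 - <<'E'
from cell import r
from h import *
print(at_z(r.calibration("scene"),(253.56,222.9),60))
E
python3 plan.py 530 -170 165 -31 7
```

```text
[502.3684  24.8531  60.    ]
t 6.68 pos [496.69  23.44 185.49] yaw 11.94 tilt(zx,zy) -0.67 0.05 F [ 0.3  0.1 -1.7] T [-0.02 -0.07 -0.02] open 26.4 q7 -0.06
{"dx":-1.0,"dy":28.0,"dz":2.8,"wx":0.01,"wy":0.10,"wz":6.13}
{"dx":2.0,"dy":28.0,"dz":2.8,"wx":0.01,"wy":0.10,"wz":6.13}
{"dx":4.9,"dy":27.6,"dz":2.8,"wx":0.01,"wy":0.10,"wz":6.13}
{"dx":7.9,"dy":26.9,"dz":2.9,"wx":0.01,"wy":0.10,"wz":6.13}
{"dx":10.7,"dy":25.9,"dz":2.9,"wx":0.01,"wy":0.10,"wz":6.13}
{"dx":13.4,"dy":24.6,"dz":2.9,"wx":0.01,"wy":0.10,"wz":6.13}
{"dx":15.9,"dy":23.1,"dz":2.9,"wx":0.01,"wy":0.10,"wz":6.13}
```

```bash
python3 -m creep '[{"dx":-1,"dy":28,"dz":1,"wx":0,"wy":0.3,"wz":6.1},{"dx":2,"dy":28,"dz":1,"wx":0,"wy":0.1,"wz":6.1},{"dx":5,"dy":28,"dz":2,"wx":0,"wy":0.1,"wz":6.1},{"dx":8,"dy":27,"dz":2,"wx":0,"wy":0.1,"wz":6.1},{"dx":10,"dy":25,"dz":2,"wx":0,"wy":0.1,"wz":6.1}]'; python3 plan.py 530 -170 165 -31 3
```

```text
t: 7.1
eef_pos: [518.5, -112.7, 171.4]
tcp_rot: [-3.096, 0.517, 0.011]
ft_force: [0.5, 0.0, -1.2]
opening: 25.8
t 7.10 pos [ 518.45 -112.73  171.36] yaw -18.97 tilt(zx,zy) -0.37 0.24 F [ 0.5  0.  -1.2] T [ 0.03 -0.08  0.02] open 25.8 q7 -0.31
{"dx":9.9,"dy":16.8,"dz":2.0,"wx":-0.02,"wy":0.15,"wz":4.01}
{"dx":11.0,"dy":16.1,"dz":2.0,"wx":-0.02,"wy":0.15,"wz":4.01}
{"dx":12.1,"dy":15.3,"dz":2.1,"wx":-0.02,"wy":0.15,"wz":4.01}
```

```bash
python3 -m creep '[{"dx":10,"dy":12,"dz":1,"wx":0,"wy":0.1,"wz":4},{"dx":10,"dy":9,"dz":1,"wx":0,"wy":0.1,"wz":4},{"dx":6,"dy":4,"dz":1,"wx":0,"wy":0.1,"wz":2},{"dx":0,"dy":0,"dz":0,"wx":0,"wy":0,"wz":0},{"dx":0,"dy":0,"dz":0,"wx":0,"wy":0,"wz":0}]'; python3 plan.py;python3 - <<'E'
from cell import r
from h import *
for n in("scene",):
    A=np.mean([r.capture(n).astype(float) for _ in range(3)],0)
    im=np.clip(A*2,0,255).astype(np.uint8)[:,:,::-1]
    s=r.get_state();p=proj(r.calibration(n),s["eef_pos"]-[0,0,59.1])[0];print(n,p)
    x0,y0=p.astype(int)-30;print(x0,y0)
    cv2.imwrite(f"pics/{n}_l2.png",cv2.resize(im[y0:y0+60,x0:x0+60],None,fx=9,fy=9,interpolation=cv2.INTER_CUBIC))
E
```

```text
t: 7.52
eef_pos: [530.0, -153.6, 160.2]
tcp_rot: [3.032, -0.821, -0.021]
ft_force: [-1.0, -0.1, -1.4]
opening: 26.3
t 7.52 pos [ 530.05 -153.56  160.23] yaw -30.30 tilt(zx,zy) -0.73 0.19 F [-1.  -0.1 -1.4] T [-0.04 -0.03 -0.01] open 26.3 q7 -0.44
scene [307.3392 193.2198]
277 163
```

View pics/scene_l2.png

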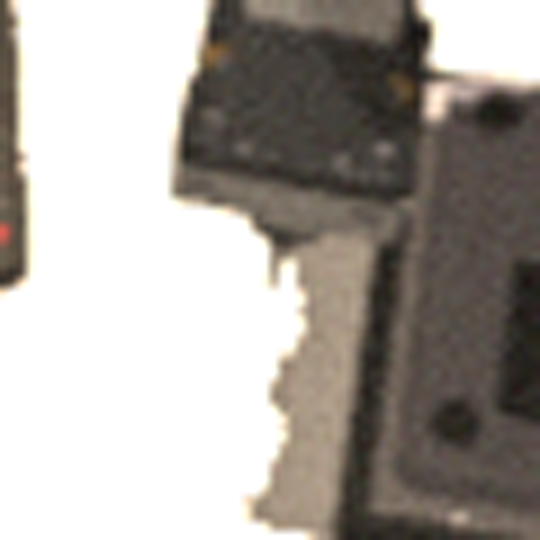

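```bash
python3 - <<'E'
from cell import r
from h import *
A=np.mean([r.capture("scene").astype(float) for _ in range(6)],0);np.save("l3.npy",A)
x0,y0=295,180
im=np.clip(A*1.4,0,255).astype(np.uint8)[:,:,::-1]
cv2.imwrite("pics/l3.png",cv2.resize(im[y0:y0+25,x0:x0+30],None,fx=20,fy=20,interpolation=cv2.INTER_NEAREST))
print(A[185:200,300:316].max(2).astype(int))
E
```

```text
[[ 79  67  64  59  59  59  61  59  64  60  62  61  60  60  61  55]
 [166 157 142 114  75  55  61  61  61  62  62  62  60  60  61  58]
 [184 185 181 171 127  63  49  57  63  62  60  61  59  61  58  60]
 [183 183 186 184 166 114  54  39  41  45  46  46  53  66  66  63]
 [181 182 183 185 185 175 127  51  31  36  48  59  72  82  82  81]
 [180 182 182 181 186 188 149  66  57  72  75  77  84  85  83  85]
 [182 180 182 181 183 187 148  73 107 124  87  81  84  84  84  85]
 [181 182 180 180 183 187 142  77 134 149  88  83  82  83  84  85]
 [181 181 181 184 183 184 138 100 159 150  87  81  83  84  84  84]
 [182 182 180 182 182 182 139 121 169 135  83  80  84  85  83  81]
 [181 179 179 181 183 182 166 162 181 154 105  80  85  84  82  86]
 [184 181 183 183 183 183 181 183 186 180 134  85  81  82  85  84]
 [181 181 180 181 182 181 181 184 184 160 106  79  82  81  86  86]
 [180 181 183 182 182 183 180 182 183 175 134  84  82  82  84  86]
 [180 181 181 182 181 182 181 182 186 186 146  86  80  82  85  87]]
```

View pics/l3.png

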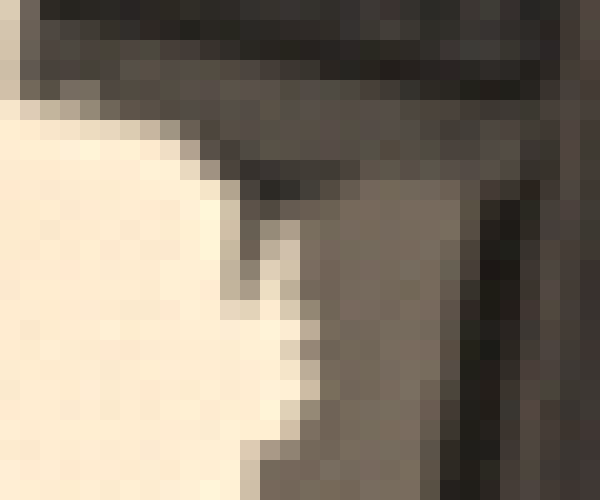

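```bash
python3 plan.py 555.2 -294.4 125 -40 5
```

```text
t 7.97 pos [ 530.66 -153.57  161.64] yaw -30.31 tilt(zx,zy) -0.60 0.14 F [-0.9  0.3 -1.6] T [ 0.   -0.01  0.02] open 26.5 q7 -0.44
{"dx":18.5,"dy":21.8,"dz":7.2,"wx":0.05,"wy":0.11,"wz":1.94}
{"dx":19.2,"dy":21.2,"dz":7.2,"wx":0.05,"wy":0.11,"wz":1.94}
{"dx":19.9,"dy":20.5,"dz":7.2,"wx":0.05,"wy":0.11,"wz":1.94}
{"dx":20.6,"dy":19.8,"dz":7.3,"wx":0.05,"wy":0.11,"wz":1.94}
{"dx":21.2,"dy":19.1,"dz":7.3,"wx":0.05,"wy":0.11,"wz":1.94}
```

```bash
python3 -m creep '[{"dx":22,"dy":26,"dz":5,"wx":0,"wy":0.3,"wz":2.5},{"dx":24,"dy":26,"dz":5,"wx":0,"wy":0.1,"wz":2.5},{"dx":22,"dy":23,"dz":5,"wx":0,"wy":0.1,"wz":2.5},{"dx":10,"dy":10,"dz":5,"wx":0,"wy":0.1,"wz":1},{"dx":3,"dy":3,"dz":4,"wx":0,"wy":0,"wz":0}]'; python3 plan.py 555.2 -294.4 115 -40 2
```

```text
t: 8.38
eef_pos: [551.6, -273.7, 138.5]
tcp_rot: [2.959, -1.042, 0.005]
ft_force: [1.4, 0.3, -1.5]
opening: 26.6
t 8.38 pos [ 551.55 -273.68  138.55] yaw -38.80 tilt(zx,zy) 0.11 -0.28 F [ 1.4  0.3 -1.5] T [-0.03  0.01 -0.06] open 26.6 q7 -0.40
{"dx":7.9,"dy":6.9,"dz":11.8,"wx":0.07,"wy":-0.13,"wz":0.60}
{"dx":8.0,"dy":6.8,"dz":11.8,"wx":0.07,"wy":-0.13,"wz":0.60}
```

```bash
python3 -m creep '[{"dx":4,"dy":4,"dz":7,"wx":0,"wy":-0.1,"wz":0.6},{"dx":4,"dy":3,"dz":6,"wx":0,"wy":-0.1,"wz":0.3},{"dx":2,"dy":2,"dz":2,"wx":0,"wy":0,"wz":0},{"dx":0,"dy":0,"dz":0,"wx":0,"wy":0,"wz":0},{"dx":0,"dy":0,"dz":0,"wx":0,"wy":0,"wz":0}]'; python3 plan.py 555.2 -294.4 110 -40 2
```

```text
t: 8.8
eef_pos: [553.5, -284.9, 121.0]
tcp_rot: [2.956, -1.062, -0.004]
ft_force: [-0.1, 0.5, -1.8]
opening: 26.5
t 8.80 pos [ 553.54 -284.86  121.02] yaw -39.51 tilt(zx,zy) -0.15 -0.01 F [-0.1  0.5 -1.8] T [-0.03 -0.03 -0.01] open 26.5 q7 -0.40
{"dx":3.7,"dy":3.1,"dz":5.5,"wx":0.05,"wy":0.06,"wz":0.24}
{"dx":3.7,"dy":3.1,"dz":5.5,"wx":0.05,"wy":0.06,"wz":0.24}
```

```bash
python3 -m creep '[{"dx":4,"dy":3.5,"dz":5,"wx":0,"wy":0.1,"wz":0.3},{"dx":3,"dy":2.5,"dz":3,"wx":0,"wy":0,"wz":0.2},{"dx":0,"dy":0,"dz":0,"wx":0,"wy":0,"wz":0},{"dx":0,"dy":0,"dz":0,"wx":0,"wy":0,"wz":0},{"dx":0,"dy":0,"dz":0,"wx":0,"wy":0,"wz":0}]'; python3 plan.py 555.2 -294.4 110 -40 2; python3 - <<'E'
from cell import r
from h import *
A=np.mean([r.capture("scene").astype(float) for _ in range(8)],0);np.save("l4.npy",A)
c=r.calibration("scene");s=r.get_state();print("tip",proj(c,s["eef_pos"]-[0,0,59.1]),"screw",proj(c,[555.13,-294.25,36.88]))
x0,y0=328,165
im=np.clip(A*2,0,255).astype(np.uint8)[:,:,::-1]
cv2.imwrite("pics/l4.png",cv2.resize(im[y0:y0+30,x0:x0+30],None,fx=18,fy=18,interpolation=cv2.INTER_NEAREST))
E
```

```text
t: 9.22
eef_pos: [556.0, -292.9, 113.1]
tcp_rot: [2.952, -1.071, 0.001]
ft_force: [-0.3, -0.2, -0.3]
opening: 26.0
t 9.22 pos [ 556.05 -292.87  113.1 ] yaw -39.88 tilt(zx,zy) -0.00 -0.07 F [-0.3 -0.2 -0.3] T [ 0.01 -0.   -0.05] open 26.0 q7 -0.40
{"dx":0.2,"dy":0.9,"dz":1.6,"wx":0.03,"wy":-0.02,"wz":0.06}
{"dx":0.2,"dy":0.9,"dz":1.6,"wx":0.03,"wy":-0.02,"wz":0.06}
tip [[344.0461 183.3078]] screw [[343.6063 186.2764]]
```

View pics/l4.png

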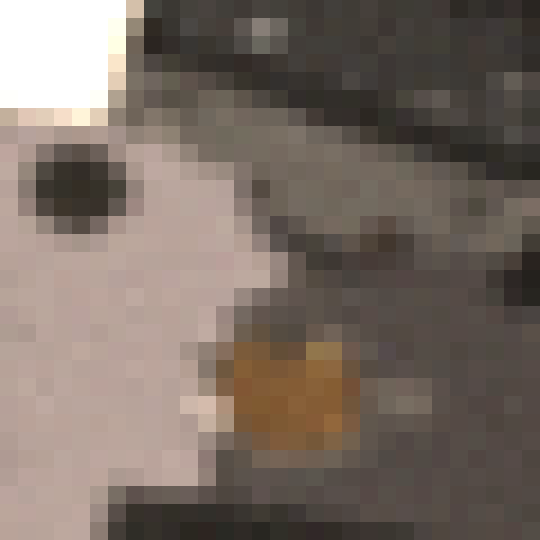

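```bash
python3 - <<'E'
from cell import r
from h import *
A=np.load("l4.npy")
c=r.calibration("scene")
print(proj(c,[[555.13,-294.25,36.88],[555.13,-294.25,53.88],[555.13+10*np.cos(np.radians(-40)),-294.25+10*np.sin(np.radians(-40)),36.88],[555.13+1*np.sin(np.radians(40)),-294.25+np.cos(np.radians(40)),36.88]]))
print("rows 178..191 cols 338..350")
print(A[178:192,338:351].sum(2).astype(int))
print((A[178:192,338:351,0]-A[178:192,338:351,2]).astype(int))
E
```

```text
[[343.6063 186.2764]
 [344.5298 183.4715]
 [344.5146 183.8564]
 [343.3096 186.1729]]
rows 178..191 cols 338..350
[[251 255 256 244 199 127  95 100 118 127 102  84  97]
 [249 249 250 257 245 208 134  91  85  97  93  96 104]
 [256 255 254 258 258 201 135 112 109 101 107 109 110]
 [251 250 251 208 169 139 129 125 118 126 120 114 118]
 [250 258 209 159 130 124 120 124 118 111 118 118 117]
 [249 263 213 142 122 113 111 134 150 129 118 111 111]
 [223 195 169 137 132 116 119 170 168 138 131 118 109]
 [242 182 131 140 132 132 137 151 154 126 115 116 122]
 [252 211 146 133 137 139 139 145 139 125 141 149 151]
 [279 286 221 135 134 132 145 139 139 129 134 152 164]
 [239 267 221 131 127 133 137 140 155 140 130 128 131]
 [244 213 161 136 134 139 139 131 148 144 129 118 112]
 [255 191 118 126 149 153 147 145 147 131 124 112 113]
 [257 197 117 125 127 125 123 127 118 115 112 117 116]]
[[15 14 13 16 11  6  6  7  5  9 11 10  7]
 [14 14 15 15 16 12  9  5  5  6  8  7  6]
 [15 14 15 15 15 12 10  9  7  5  6  7  7]
 [15 14 13 12 10  8  9  8  8  6  6  6  6]
 [14 15 12  9  9  8  7  8  7  7  7  6  7]
 [14 15 14 14 16 10  8 13 12  9  7  7  8]
 [14 13 20 32 29 22 21 34 32 15  7  4  7]
 [16 12 24 39 36 33 35 41 38 21  9  7  6]
 [16 17 28 38 36 38 39 39 40 30 13 10 11]
 [17 19 25 38 38 39 39 39 40 27 12 10 11]
 [14 18 21 30 36 37 38 39 42 29  9  8  8]
 [14 13 12 16 26 33 32 29 29 18  8  8  6]
 [15 12  8 10 14 16 16 14 11 10  6  5  8]
 [15 13  8  7  7  8  6  6  6  6  7  7  5]]
```

```bash
python3 -m creep '[{"dx":1,"dy":1.5,"dz":4,"wx":0,"wy":0,"wz":0.1},{"dx":0.3,"dy":0,"dz":3,"wx":0,"wy":0,"wz":0},{"dx":0,"dy":0,"dz":0,"wx":0,"wy":0,"wz":0},{"dx":0,"dy":0,"dz":0,"wx":0,"wy":0,"wz":0},{"dx":0,"dy":0,"dz":0,"wx":0,"wy":0,"wz":0}]'; python3 plan.py 556.0 -295.5 101 -40 2; python3 - <<'E'
from cell import r
from h import *
A=np.mean([r.capture("scene").astype(float) for _ in range(8)],0);np.save("l5.npy",A)
c=r.calibration("scene");s=r.get_state();print("tip",proj(c,s["eef_pos"]-[0,0,59.1]),"screw",proj(c,[555.13,-294.25,36.88]))
print(A[178:192,338:351].sum(2).astype(int))
print((A[178:192,338:351,0]-A[178:192,338:351,2]).astype(int))
E
```

```text
t: 10.03
eef_pos: [555.9, -295.1, 105.1]
tcp_rot: [2.951, -1.074, 0.0]
ft_force: [-0.6, 0.2, -1.5]
opening: 26.2
t 10.03 pos [ 555.92 -295.14  105.15] yaw -40.00 tilt(zx,zy) -0.02 -0.07 F [-0.6  0.2 -1.5] T [ 0.    0.01 -0.01] open 26.2 q7 -0.40
{"dx":0.1,"dy":0.1,"dz":2.1,"wx":0.03,"wy":-0.02,"wz":-0.00}
{"dx":0.1,"dy":0.1,"dz":2.1,"wx":0.03,"wy":-0.02,"wz":-0.00}
tip [[344.2673 184.4295]] screw [[343.6063 186.2764]]
[[248 252 257 230 163 118 134 148 156 162 141 133 145]
 [252 249 250 258 195 117  96 112 128 144 115  93 113]
 [250 242 253 260 238 186 113  83  93  97  87  84  98]
 [254 253 247 213 169 140 121 122 103 105 108 105 109]
 [251 253 237 173 134 131 120 128 117 118 116 117 115]
 [254 266 224 146 130 118 117 132 145 133 124 121 112]
 [227 246 220 144 130 116 120 169 173 144 128 113 111]
 [245 207 155 133 132 113 122 151 148 127 120 126 118]
 [248 204 158 134 125 130 134 138 135 131 143 145 151]
 [272 294 290 219 144 131 139 139 140 127 138 141 160]
 [235 269 249 174 129 131 136 140 150 137 133 122 135]
 [244 205 157 135 130 131 141 140 150 139 127 116 114]
 [256 195 117 122 150 155 151 150 142 128 120 115 118]
 [261 189 120 123 132 124 115 130 122 120 114 121 113]]
[[16 15 14 13 11  7  9  9 10  9 12 10 11]
 [14 15 15 14 12  7  6  5  8  8 11 10  8]
 [15 14 14 14 15 11  7  5  5  4  7  5  7]
 [15 13 14 12 10  8  8  7  7  5  6  6  7]
 [15 14 13 11 10 10  7  8  8  6  7  6  6]
 [15 15 14 16 20 15 10 13 13  9  8  6  6]
 [14 16 23 32 34 24 18 31 31 15  7  6  5]
 [15 15 23 35 33 24 24 39 40 19  9  7  7]
 [15 16 30 40 36 34 35 40 40 27 13 10 10]
 [17 23 59 67 39 39 38 41 39 28 11 10 11]
 [12 17 35 45 37 36 39 39 44 28 10  8  9]
 [14 12 12 17 26 33 33 30 29 18  8  6  8]
 [14 11  6  8 14 14 14 14 11  8  6  6  7]
 [15 12  6  7  7  8  9  8  8  6  6  7  8]]
```

```bash
python3 -m creep '[{"dx":0,"dy":0.3,"dz":3,"wx":0,"wy":0,"wz":0},{"dx":0,"dy":0,"dz":2,"wx":0,"wy":0,"wz":0},{"dx":0,"dy":0,"dz":0,"wx":0,"wy":0,"wz":0},{"dx":0,"dy":0,"dz":0,"wx":0,"wy":0,"wz":0},{"dx":0,"dy":0,"dz":0,"wx":0,"wy":0,"wz":0}]'; python3 plan.py
```

```text
t: 10.85
eef_pos: [555.8, -295.4, 99.7]
tcp_rot: [2.951, -1.074, 0.001]
ft_force: [-0.6, 0.3, -0.9]
opening: 26.2
t 10.85 pos [ 555.77 -295.37   99.73] yaw -39.99 tilt(zx,zy) -0.00 -0.08 F [-0.6  0.3 -0.9] T [-0.   -0.03 -0.05] open 26.2 q7 -0.40
```

```bash
python3 -m creep '[{"dx":0,"dy":0,"dz":0.6,"wx":0,"wy":0,"wz":0},{"dx":0,"dy":0,"dz":0.6,"wx":0,"wy":0,"wz":0},{"dx":0,"dy":0,"dz":0.5,"wx":0,"wy":0,"wz":0},{"dx":0,"dy":0,"dz":0.3,"wx":0,"wy":0,"wz":0},{"dx":0,"dy":0,"dz":0,"wx":0,"wy":0,"wz":0}]'; python3 plan.py
```

```text
t: 11.27
eef_pos: [555.8, -295.5, 97.6]
tcp_rot: [2.951, -1.074, 0.001]
ft_force: [0.3, 0.1, -0.5]
opening: 26.5
t 11.27 pos [ 555.8  -295.45   97.61] yaw -40.00 tilt(zx,zy) 0.00 -0.08 F [ 0.3  0.1 -0.5] T [-0.02 -0.01 -0.03] open 26.5 q7 -0.40
```

```bash
python3 -m creep '[{"dx":0,"dy":0,"dz":0.6,"wx":0,"wy":0,"wz":0},{"dx":0,"dy":0,"dz":0.6,"wx":0,"wy":0,"wz":0},{"dx":0,"dy":0,"dz":0.5,"wx":0,"wy":0,"wz":0},{"dx":0,"dy":0,"dz":0.3,"wx":0,"wy":0,"wz":0},{"dx":0,"dy":0,"dz":0,"wx":0,"wy":0,"wz":0}]'; python3 plan.py
```

```text
t: 11.68
eef_pos: [555.9, -295.4, 95.5]
tcp_rot: [2.951, -1.074, 0.001]
ft_force: [0.3, -0.7, -1.2]
opening: 26.5
t 11.68 pos [ 555.86 -295.44   95.46] yaw -40.00 tilt(zx,zy) 0.01 -0.09 F [ 0.3 -0.7 -1.2] T [-0.02 -0.04  0.01] open 26.5 q7 -0.40
```

```bash
python3 -m creep '[{"dx":0,"dy":0,"dz":0.6,"wx":0,"wy":0,"wz":0},{"dx":0,"dy":0,"dz":0.6,"wx":0,"wy":0,"wz":0},{"dx":0,"dy":0,"dz":0.3,"wx":0,"wy":0,"wz":0},{"dx":0,"dy":0,"dz":0,"wx":0,"wy":0,"wz":0},{"dx":0,"dy":0,"dz":0,"wx":0,"wy":0,"wz":0}]'; python3 plan.py
```

```text
t: 12.1
eef_pos: [555.8, -295.5, 93.8]
tcp_rot: [2.951, -1.074, 0.001]
ft_force: [-0.6, 0.8, -0.3]
opening: 26.1
t 12.10 pos [ 555.84 -295.5    93.81] yaw -40.00 tilt(zx,zy) 0.01 -0.09 F [-0.6  0.8 -0.3] T [-0.02  0.01  0.05] open 26.1 q7 -0.40
```

```bash
python3 -m creep '[{"dx":0,"dy":0,"dz":0.6,"wx":0,"wy":0,"wz":0},{"dx":0,"dy":0,"dz":0.6,"wx":0,"wy":0,"wz":0},{"dx":0,"dy":0,"dz":0.3,"wx":0,"wy":0,"wz":0},{"dx":0,"dy":0,"dz":0,"wx":0,"wy":0,"wz":0},{"dx":0,"dy":0,"dz":0,"wx":0,"wy":0,"wz":0}]'; python3 plan.py
```

```text
t: 12.52
eef_pos: [555.7, -295.8, 92.1]
tcp_rot: [2.95, -1.074, 0.001]
ft_force: [-0.1, -0.3, -1.1]
opening: 26.2
t 12.52 pos [ 555.7  -295.76   92.15] yaw -40.01 tilt(zx,zy) -0.00 -0.11 F [-0.1 -0.3 -1.1] T [-0.09  0.01 -0.01] open 26.2 q7 -0.40
```

```bash
python3 -m creep '[{"dx":0,"dy":0,"dz":0.5,"wx":0,"wy":0,"wz":0},{"dx":0,"dy":0,"dz":0.5,"wx":0,"wy":0,"wz":0},{"dx":0,"dy":0,"dz":0.2,"wx":0,"wy":0,"wz":0},{"dx":0,"dy":0,"dz":0,"wx":0,"wy":0,"wz":0},{"dx":0,"dy":0,"dz":0,"wx":0,"wy":0,"wz":0}]'; python3 plan.py
```

```text
t: 12.93
eef_pos: [555.7, -295.8, 90.8]
tcp_rot: [2.95, -1.074, 0.001]
ft_force: [-0.3, -0.2, -0.7]
opening: 26.8
t 12.93 pos [ 555.69 -295.77   90.8 ] yaw -40.01 tilt(zx,zy) -0.00 -0.11 F [-0.3 -0.2 -0.7] T [-0.08  0.04  0.03] open 26.8 q7 -0.40
```

```bash
python3 -m creep '[{"dx":0,"dy":0,"dz":0.5,"wx":0,"wy":0,"wz":0},{"dx":0,"dy":0,"dz":0.5,"wx":0,"wy":0,"wz":0},{"dx":0,"dy":0,"dz":0.2,"wx":0,"wy":0,"wz":0},{"dx":0,"dy":0,"dz":0,"wx":0,"wy":0,"wz":0},{"dx":0,"dy":0,"dz":0,"wx":0,"wy":0,"wz":0}]'; python3 plan.py
```

```text
t: 13.35
eef_pos: [555.8, -295.8, 89.8]
tcp_rot: [2.95, -1.074, 0.001]
ft_force: [-0.8, 0.2, 1.4]
opening: 26.4
t 13.35 pos [ 555.78 -295.82   89.81] yaw -40.01 tilt(zx,zy) 0.01 -0.12 F [-0.8  0.2  1.4] T [-0.01  0.27 -0.04] open 26.4 q7 -0.40
```

```bash
python3 -m creep '[{"dx":0,"dy":0,"dz":0.5,"wx":0,"wy":0,"wz":0},{"dx":0,"dy":0,"dz":0.5,"wx":0,"wy":0,"wz":0},{"dx":0,"dy":0,"dz":0.2,"wx":0,"wy":0,"wz":0},{"dx":0,"dy":0,"dz":0,"wx":0,"wy":0,"wz":0},{"dx":0,"dy":0,"dz":0,"wx":0,"wy":0,"wz":0}]'; python3 plan.py
```

```text
t: 13.77
eef_pos: [555.8, -295.8, 88.7]
tcp_rot: [2.95, -1.074, 0.001]
ft_force: [-0.7, 0.3, 0.8]
opening: 26.0
t 13.77 pos [ 555.79 -295.83   88.73] yaw -40.01 tilt(zx,zy) 0.01 -0.12 F [-0.7  0.3  0.8] T [-0.07  0.3   0.01] open 26.0 q7 -0.40
```

```bash
python3 -m creep '[{"dx":0,"dy":0,"dz":0.5,"wx":0,"wy":0,"wz":0},{"dx":0,"dy":0,"dz":0.5,"wx":0,"wy":0,"wz":0},{"dx":0,"dy":0,"dz":0.2,"wx":0,"wy":0,"wz":0},{"dx":0,"dy":0,"dz":0,"wx":0,"wy":0,"wz":0},{"dx":0,"dy":0,"dz":0,"wx":0,"wy":0,"wz":0}]'; python3 plan.py
```

```text
t: 14.18
eef_pos: [555.8, -295.9, 87.5]
tcp_rot: [2.95, -1.074, 0.002]
ft_force: [-1.5, -0.9, 2.3]
opening: 26.0
t 14.18 pos [ 555.79 -295.86   87.5 ] yaw -40.01 tilt(zx,zy) 0.01 -0.13 F [-1.5 -0.9  2.3] T [0.04 0.39 0.02] open 26.0 q7 -0.40
```

```bash
python3 -m creep '[{"dx":0,"dy":0,"dz":0.5,"wx":0,"wy":0,"wz":0},{"dx":0,"dy":0,"dz":0.5,"wx":0,"wy":0,"wz":0},{"dx":0,"dy":0,"dz":0.2,"wx":0,"wy":0,"wz":0},{"dx":0,"dy":0,"dz":0,"wx":0,"wy":0,"wz":0},{"dx":0,"dy":0,"dz":0,"wx":0,"wy":0,"wz":0}]'; python3 plan.py
```

```text
t: 14.6
eef_pos: [555.8, -295.9, 86.2]
tcp_rot: [2.95, -1.074, 0.002]
ft_force: [-1.8, 0.2, 2.4]
opening: 26.1
t 14.60 pos [ 555.83 -295.86   86.24] yaw -40.01 tilt(zx,zy) 0.02 -0.12 F [-1.8  0.2  2.4] T [ 0.01  0.39 -0.01] open 26.1 q7 -0.40
```

```bash
python3 -m creep '[{"dx":0,"dy":0,"dz":0.5,"wx":0,"wy":0,"wz":0},{"dx":0,"dy":0,"dz":0.4,"wx":0,"wy":0,"wz":0},{"dx":0,"dy":0,"dz":0.2,"wx":0,"wy":0,"wz":0},{"dx":0,"dy":0,"dz":0,"wx":0,"wy":0,"wz":0},{"dx":0,"dy":0,"dz":0,"wx":0,"wy":0,"wz":0}]'; python3 plan.py
```

```text
t: 15.02
eef_pos: [555.8, -295.8, 85.1]
tcp_rot: [2.95, -1.074, 0.002]
ft_force: [-1.2, -0.1, 2.3]
opening: 26.2
t 15.02 pos [ 555.83 -295.83   85.08] yaw -40.01 tilt(zx,zy) 0.02 -0.13 F [-1.2 -0.1  2.3] T [0.06 0.44 0.04] open 26.2 q7 -0.41
```

```bash
python3 -m creep '[{"dx":0,"dy":0,"dz":0.5,"wx":0,"wy":0,"wz":0},{"dx":0,"dy":0,"dz":0.4,"wx":0,"wy":0,"wz":0},{"dx":0,"dy":0,"dz":0.2,"wx":0,"wy":0,"wz":0},{"dx":0,"dy":0,"dz":0,"wx":0,"wy":0,"wz":0},{"dx":0,"dy":0,"dz":0,"wx":0,"wy":0,"wz":0}]'; python3 plan.py
```

```text
t: 15.43
eef_pos: [555.8, -295.9, 83.9]
tcp_rot: [2.95, -1.074, 0.002]
ft_force: [-2.3, 0.9, 3.3]
opening: 26.3
t 15.43 pos [ 555.81 -295.86   83.93] yaw -40.01 tilt(zx,zy) 0.02 -0.13 F [-2.3  0.9  3.3] T [ 0.05  0.47 -0.02] open 26.3 q7 -0.41
```

```bash
python3 -m creep '[{"dx":0,"dy":0,"dz":0.4,"wx":0,"wy":0,"wz":0},{"dx":0,"dy":0,"dz":0.3,"wx":0,"wy":0,"wz":0},{"dx":0,"dy":0,"dz":0.2,"wx":0,"wy":0,"wz":0},{"dx":0,"dy":0,"dz":0,"wx":0,"wy":0,"wz":0},{"dx":0,"dy":0,"dz":0,"wx":0,"wy":0,"wz":0}]'; python3 plan.py
```

```text
t: 15.85
eef_pos: [555.8, -295.9, 83.0]
tcp_rot: [2.95, -1.074, 0.002]
ft_force: [-1.9, 0.6, 1.5]
opening: 26.4
t 15.85 pos [ 555.82 -295.86   82.98] yaw -40.01 tilt(zx,zy) 0.02 -0.13 F [-1.9  0.6  1.5] T [ 0.08  0.55 -0.  ] open 26.4 q7 -0.41
```

```bash
python3 -m creep '[{"dx":0,"dy":0,"dz":0.4,"wx":0,"wy":0,"wz":0},{"dx":0,"dy":0,"dz":0.3,"wx":0,"wy":0,"wz":0},{"dx":0,"dy":0,"dz":0.2,"wx":0,"wy":0,"wz":0},{"dx":0,"dy":0,"dz":0,"wx":0,"wy":0,"wz":0},{"dx":0,"dy":0,"dz":0,"wx":0,"wy":0,"wz":0}]'; python3 plan.py
```

```text
t: 16.27
eef_pos: [555.8, -295.8, 82.0]
tcp_rot: [2.95, -1.074, 0.002]
ft_force: [-1.2, 1.0, 3.1]
opening: 26.1
t 16.27 pos [ 555.84 -295.83   82.04] yaw -40.01 tilt(zx,zy) 0.02 -0.13 F [-1.2  1.   3.1] T [ 0.03  0.5  -0.02] open 26.1 q7 -0.41
```

```bash
python3 -m creep '[{"dx":0,"dy":0,"dz":0.4,"wx":0,"wy":0,"wz":0},{"dx":0,"dy":0,"dz":0.3,"wx":0,"wy":0,"wz":0},{"dx":0,"dy":0,"dz":0.2,"wx":0,"wy":0,"wz":0},{"dx":0,"dy":0,"dz":0,"wx":0,"wy":0,"wz":0},{"dx":0,"dy":0,"dz":0,"wx":0,"wy":0,"wz":0}]'; python3 plan.py
```

```text
t: 16.68
eef_pos: [555.8, -295.9, 81.1]
tcp_rot: [2.95, -1.074, 0.002]
ft_force: [-1.6, -0.0, 3.4]
opening: 25.9
t 16.68 pos [ 555.83 -295.86   81.11] yaw -40.01 tilt(zx,zy) 0.02 -0.13 F [-1.6 -0.   3.4] T [ 0.11  0.56 -0.02] open 25.9 q7 -0.41
```

```bash
python3 -m creep '[{"dx":0,"dy":0,"dz":0.3,"wx":0,"wy":0,"wz":0},{"dx":0,"dy":0,"dz":0.2,"wx":0,"wy":0,"wz":0},{"dx":0,"dy":0,"dz":0.1,"wx":0,"wy":0,"wz":0},{"dx":0,"dy":0,"dz":0,"wx":0,"wy":0,"wz":0},{"dx":0,"dy":0,"dz":0,"wx":0,"wy":0,"wz":0}]'; python3 plan.py
```

```text
t: 17.1
eef_pos: [555.8, -295.9, 80.5]
tcp_rot: [2.95, -1.074, 0.002]
ft_force: [-2.5, -0.6, 4.0]
opening: 26.2
t 17.10 pos [ 555.85 -295.86   80.51] yaw -40.01 tilt(zx,zy) 0.02 -0.13 F [-2.5 -0.6  4. ] T [0.1  0.5  0.06] open 26.2 q7 -0.41
```

```bash
python3 -m creep '[{"dx":0,"dy":0,"dz":0.3,"wx":0,"wy":0,"wz":0},{"dx":0,"dy":0,"dz":0.2,"wx":0,"wy":0,"wz":0},{"dx":0,"dy":0,"dz":0.1,"wx":0,"wy":0,"wz":0},{"dx":0,"dy":0,"dz":0,"wx":0,"wy":0,"wz":0},{"dx":0,"dy":0,"dz":0,"wx":0,"wy":0,"wz":0}]'; python3 plan.py
```

```text
t: 17.52
eef_pos: [555.9, -295.9, 79.9]
tcp_rot: [2.95, -1.074, 0.002]
ft_force: [-1.7, 0.1, 4.0]
opening: 26.2
t 17.52 pos [ 555.87 -295.91   79.91] yaw -40.01 tilt(zx,zy) 0.02 -0.14 F [-1.7  0.1  4. ] T [0.09 0.59 0.  ] open 26.2 q7 -0.41
```

```bash
python3 -m creep '[{"dx":0,"dy":0,"dz":0.3,"wx":0,"wy":0,"wz":0},{"dx":0,"dy":0,"dz":0.2,"wx":0,"wy":0,"wz":0},{"dx":0,"dy":0,"dz":0.1,"wx":0,"wy":0,"wz":0},{"dx":0,"dy":0,"dz":0,"wx":0,"wy":0,"wz":0},{"dx":0,"dy":0,"dz":0,"wx":0,"wy":0,"wz":0}]'; python3 plan.py
```

```text
t: 17.93
eef_pos: [555.9, -295.9, 79.8]
tcp_rot: [2.95, -1.074, 0.002]
ft_force: [-2.5, 0.6, 4.5]
opening: 26.8
t 17.93 pos [ 555.85 -295.89   79.79] yaw -40.01 tilt(zx,zy) 0.02 -0.14 F [-2.5  0.6  4.5] T [ 0.16  0.62 -0.  ] open 26.8 q7 -0.41
```

```bash
python3 -m creep '[{"dx":0,"dy":0,"dz":0.3,"wx":0,"wy":0,"wz":0},{"dx":0,"dy":0,"dz":0.3,"wx":0,"wy":0,"wz":0},{"dx":0,"dy":0,"dz":0.3,"wx":0,"wy":0,"wz":0},{"dx":0,"dy":0,"dz":0.3,"wx":0,"wy":0,"wz":0},{"dx":0,"dy":0,"dz":0.3,"wx":0,"wy":0,"wz":0}]'; python3 plan.py
```

```text
t: 18.35
eef_pos: [556.0, -296.0, 79.5]
tcp_rot: [2.949, -1.074, 0.002]
ft_force: [-4.6, 0.9, 9.5]
opening: 26.2
t 18.35 pos [ 555.97 -295.98   79.52] yaw -40.02 tilt(zx,zy) 0.03 -0.17 F [-4.6  0.9  9.5] T [0.38 1.24 0.02] open 26.2 q7 -0.41
```

```bash
python3 -m creep '[{"dx":-0.1,"dy":0,"dz":0.2,"wx":0,"wy":0,"wz":2},{"dx":-0.1,"dy":0,"dz":0.2,"wx":0,"wy":0,"wz":2},{"dx":-0.1,"dy":0,"dz":0.2,"wx":0,"wy":0,"wz":2},{"dx":-0.1,"dy":0,"dz":0.2,"wx":0,"wy":0,"wz":2},{"dx":0,"dy":0,"dz":0.2,"wx":0,"wy":0,"wz":2}]'; python3 plan.py
```

```text
t: 18.77
eef_pos: [556.0, -296.1, 79.7]
tcp_rot: [2.841, -1.336, 0.004]
ft_force: [-2.7, 1.6, 7.3]
opening: 26.2
t 18.77 pos [ 556.   -296.05   79.67] yaw -50.37 tilt(zx,zy) 0.09 -0.20 F [-2.7  1.6  7.3] T [ 0.24  0.93 -0.03] open 26.2 q7 -0.57
```

```bash
python3 -m creep '[{"dx":-0.1,"dy":0,"dz":0.3,"wx":0,"wy":0,"wz":2},{"dx":-0.1,"dy":0,"dz":0.3,"wx":0,"wy":0,"wz":2},{"dx":-0.1,"dy":0,"dz":0.3,"wx":0,"wy":0,"wz":2},{"dx":-0.1,"dy":0,"dz":0.25,"wx":0,"wy":0,"wz":2},{"dx":-0.1,"dy":0,"dz":0.25,"wx":0,"wy":0,"wz":2}]'; python3 plan.py
```

```text
t: 19.18
eef_pos: [556.1, -296.2, 79.6]
tcp_rot: [2.706, -1.591, 0.007]
ft_force: [-2.7, 1.2, 7.8]
opening: 26.4
t 19.18 pos [ 556.09 -296.16   79.61] yaw -60.90 tilt(zx,zy) 0.14 -0.27 F [-2.7  1.2  7.8] T [0.21 0.99 0.05] open 26.4 q7 -0.73
```

```bash
python3 -m creep '[{"dx":-0.3,"dy":0,"dz":0.3,"wx":0,"wy":0,"wz":2.5},{"dx":-0.3,"dy":0,"dz":0.3,"wx":0,"wy":0,"wz":2.5},{"dx":-0.3,"dy":0,"dz":0.3,"wx":0,"wy":0,"wz":2.5},{"dx":-0.2,"dy":0,"dz":0.3,"wx":0,"wy":0,"wz":2.5},{"dx":-0.2,"dy":0,"dz":0.3,"wx":0,"wy":0,"wz":2.5}]'; python3 plan.py 555.5 -295 79.5 -75 5
```

```text
t: 19.6
eef_pos: [556.1, -296.3, 79.6]
tcp_rot: [2.506, -1.89, 0.012]
ft_force: [-4.5, 0.9, 8.5]
opening: 26.8
t 19.60 pos [ 556.08 -296.32   79.59] yaw -74.03 tilt(zx,zy) 0.25 -0.40 F [-4.5  0.9  8.5] T [0.09 1.02 0.04] open 26.8 q7 -0.93
{"dx":-0.3,"dy":0.0,"dz":0.0,"wx":-0.03,"wy":-0.09,"wz":0.19}
{"dx":-0.3,"dy":0.0,"dz":0.0,"wx":-0.03,"wy":-0.09,"wz":0.19}
{"dx":-0.3,"dy":0.0,"dz":0.0,"wx":-0.03,"wy":-0.09,"wz":0.19}
{"dx":-0.3,"dy":0.0,"dz":0.0,"wx":-0.03,"wy":-0.09,"wz":0.19}
{"dx":-0.3,"dy":0.0,"dz":0.0,"wx":-0.03,"wy":-0.09,"wz":0.19}
```

```bash
python3 -m creep '[{"dx":-0.2,"dy":0.3,"dz":0.3,"wx":-0.05,"wy":-0.15,"wz":2.5},{"dx":-0.2,"dy":0.3,"dz":0.3,"wx":-0.05,"wy":-0.15,"wz":2.5},{"dx":-0.2,"dy":0.3,"dz":0.3,"wx":-0.05,"wy":-0.15,"wz":2.5},{"dx":-0.2,"dy":0.2,"dz":0.3,"wx":0,"wy":-0.1,"wz":2.5},{"dx":-0.2,"dy":0.2,"dz":0.3,"wx":0,"wy":-0.1,"wz":2.5}]'; python3 plan.py 555.5 -295 79.5 -85 5
```

```text
t: 20.02
eef_pos: [556.0, -297.1, 79.6]
tcp_rot: [-2.273, 2.164, -0.003]
ft_force: [-2.5, -0.7, 7.0]
opening: 26.1
t 20.02 pos [ 556.04 -297.09   79.62] yaw -87.19 tilt(zx,zy) 0.19 0.06 F [-2.5 -0.7  7. ] T [-0.03  0.68  0.04] open 26.1 q7 -1.12
{"dx":-0.4,"dy":0.1,"dz":0.0,"wx":-0.04,"wy":0.01,"wz":-0.44}
{"dx":-0.4,"dy":0.1,"dz":0.0,"wx":-0.04,"wy":0.01,"wz":-0.44}
{"dx":-0.4,"dy":0.1,"dz":0.0,"wx":-0.04,"wy":0.01,"wz":-0.44}
{"dx":-0.4,"dy":0.1,"dz":0.0,"wx":-0.04,"wy":0.01,"wz":-0.44}
{"dx":-0.4,"dy":0.1,"dz":0.0,"wx":-0.04,"wy":0.01,"wz":-0.44}
```

```bash
python3 -m creep '[{"dx":-0.6,"dy":0.2,"dz":0.35,"wx":0,"wy":0,"wz":2.5},{"dx":-0.6,"dy":0.2,"dz":0.35,"wx":0,"wy":0,"wz":2.5},{"dx":-0.5,"dy":0.2,"dz":0.35,"wx":0,"wy":0,"wz":2},{"dx":-0.4,"dy":0.2,"dz":0.3,"wx":0,"wy":0,"wz":2},{"dx":-0.2,"dy":0.2,"dz":0.3,"wx":0,"wy":0,"wz":2}]'; python3 plan.py 555.5 -295 79.5 -98 5
```

```text
t: 20.43
eef_pos: [555.9, -297.2, 79.7]
tcp_rot: [-2.041, 2.384, -0.009]
ft_force: [-2.1, -0.2, 7.4]
opening: 25.8
t 20.43 pos [ 555.89 -297.2    79.66] yaw -98.85 tilt(zx,zy) 0.35 -0.15 F [-2.1 -0.2  7.4] T [ 0.17  0.86 -0.01] open 25.8 q7 -1.30
{"dx":-0.4,"dy":0.1,"dz":0.0,"wx":-0.07,"wy":-0.02,"wz":-0.17}
{"dx":-0.4,"dy":0.1,"dz":0.0,"wx":-0.07,"wy":-0.02,"wz":-0.17}
{"dx":-0.4,"dy":0.1,"dz":0.0,"wx":-0.07,"wy":-0.02,"wz":-0.17}
{"dx":-0.4,"dy":0.1,"dz":0.0,"wx":-0.07,"wy":-0.02,"wz":-0.17}
{"dx":-0.4,"dy":0.1,"dz":0.0,"wx":-0.07,"wy":-0.02,"wz":-0.17}
```

```bash
python3 -m creep '[{"dx":-0.3,"dy":0.1,"dz":0.3,"wx":0,"wy":0,"wz":1.5},{"dx":-0.3,"dy":0.1,"dz":0.3,"wx":0,"wy":0,"wz":1.5},{"dx":-0.3,"dy":0.1,"dz":0.3,"wx":0,"wy":0,"wz":1.5},{"dx":-0.2,"dy":0.1,"dz":0.3,"wx":0,"wy":0,"wz":1.5},{"dx":-0.2,"dy":0.1,"dz":0.3,"wx":0,"wy":0,"wz":1.5}]'; python3 plan.py
```

```text
t: 20.85
eef_pos: [555.8, -297.3, 79.6]
tcp_rot: [-1.871, 2.52, -0.013]
ft_force: [-2.7, 0.5, 9.6]
opening: 26.2
t 20.85 pos [ 555.82 -297.29   79.59] yaw -106.82 tilt(zx,zy) 0.42 -0.28 F [-2.7  0.5  9.6] T [0.23 1.09 0.03] open 26.2 q7 -1.42
```

```bash
python3 -m creep '[{"dx":-0.3,"dy":0.1,"dz":0.25,"wx":0,"wy":0,"wz":0.8},{"dx":-0.3,"dy":0.1,"dz":0.25,"wx":0,"wy":0,"wz":0.8},{"dx":-0.2,"dy":0.1,"dz":0.25,"wx":0,"wy":0,"wz":0.8},{"dx":-0.2,"dy":0.1,"dz":0.25,"wx":0,"wy":0,"wz":0.8},{"dx":-0.2,"dy":0.1,"dz":0.25,"wx":0,"wy":0,"wz":0.8}]'; python3 plan.py
```

```text
t: 21.27
eef_pos: [555.7, -297.3, 79.6]
tcp_rot: [-1.776, 2.589, -0.016]
ft_force: [-3.1, 0.9, 7.6]
opening: 26.4
t 21.27 pos [ 555.71 -297.27   79.62] yaw -111.11 tilt(zx,zy) 0.45 -0.40 F [-3.1  0.9  7.6] T [0.1  1.06 0.04] open 26.4 q7 -1.49
```

```bash
python3 -m creep '[{"dx":-0.2,"dy":0.1,"dz":0.2,"wx":0,"wy":0,"wz":0.6},{"dx":-0.2,"dy":0.1,"dz":0.2,"wx":0,"wy":0,"wz":0.6},{"dx":-0.2,"dy":0.1,"dz":0.2,"wx":0,"wy":0,"wz":0.6},{"dx":-0.2,"dy":0.1,"dz":0.2,"wx":0,"wy":0,"wz":0.6},{"dx":-0.2,"dy":0.1,"dz":0.2,"wx":0,"wy":0,"wz":0.6}]'; python3 plan.py
```

```text
t: 21.68
eef_pos: [555.6, -297.2, 79.6]
tcp_rot: [-1.703, 2.637, -0.019]
ft_force: [-3.1, 0.2, 7.5]
opening: 26.3
t 21.68 pos [ 555.59 -297.21   79.64] yaw -114.30 tilt(zx,zy) 0.48 -0.50 F [-3.1  0.2  7.5] T [0.13 1.03 0.07] open 26.3 q7 -1.54
```

```bash
python3 -m creep '[{"dx":-0.2,"dy":0.1,"dz":0.2,"wx":0,"wy":0,"wz":0.5},{"dx":-0.2,"dy":0.1,"dz":0.2,"wx":0,"wy":0,"wz":0.5},{"dx":-0.2,"dy":0.1,"dz":0.2,"wx":0,"wy":0,"wz":0.5},{"dx":-0.2,"dy":0.1,"dz":0.2,"wx":0,"wy":0,"wz":0.5},{"dx":-0.2,"dy":0.1,"dz":0.2,"wx":0,"wy":0,"wz":0.5}]'; python3 plan.py
```

```text
t: 22.1
eef_pos: [555.5, -297.1, 79.6]
tcp_rot: [-1.642, 2.676, -0.021]
ft_force: [-3.2, 0.1, 7.7]
opening: 26.6
t 22.10 pos [ 555.46 -297.06   79.64] yaw -116.94 tilt(zx,zy) 0.50 -0.59 F [-3.2  0.1  7.7] T [0.18 1.07 0.09] open 26.6 q7 -1.58
```

```bash
python3 -m creep '[{"dx":-0.2,"dy":0.1,"dz":0.15,"wx":0,"wy":0,"wz":0.4},{"dx":-0.2,"dy":0.1,"dz":0.15,"wx":0,"wy":0,"wz":0.4},{"dx":-0.2,"dy":0.1,"dz":0.15,"wx":0,"wy":0,"wz":0.4},{"dx":-0.2,"dy":0.1,"dz":0.15,"wx":0,"wy":0,"wz":0.2},{"dx":-0.2,"dy":0.1,"dz":0.15,"wx":0,"wy":0,"wz":0.2}]'; python3 plan.py
```

```text
t: 22.52
eef_pos: [555.3, -296.9, 79.7]
tcp_rot: [-1.602, 2.701, -0.023]
ft_force: [-2.3, -0.2, 6.3]
opening: 26.3
t 22.52 pos [ 555.28 -296.89   79.68] yaw -118.65 tilt(zx,zy) 0.51 -0.67 F [-2.3 -0.2  6.3] T [0.12 0.89 0.02] open 26.3 q7 -1.61
```

```bash
python3 -m creep '[{"dx":0,"dy":0,"dz":-0.8,"wx":0,"wy":0,"wz":0.1},{"dx":0,"dy":0,"dz":-1,"wx":0,"wy":0,"wz":0},{"dx":0,"dy":0,"dz":-1.2,"wx":0,"wy":0,"wz":0},{"dx":0,"dy":0,"dz":-1.2,"wx":0,"wy":0,"wz":0},{"dx":0,"dy":0,"dz":-1,"wx":0,"wy":0,"wz":0}]'; python3 plan.py
```

```text
t: 22.93
eef_pos: [555.1, -296.8, 84.9]
tcp_rot: [-1.6, 2.702, -0.023]
ft_force: [-1.4, 0.0, 1.8]
opening: 26.3
t 22.93 pos [ 555.1  -296.85   84.92] yaw -118.74 tilt(zx,zy) 0.48 -0.68 F [-1.4  0.   1.8] T [0.15 0.51 0.06] open 26.3 q7 -1.61
```

```bash
python3 -m creep '[{"dx":0,"dy":0,"dz":-0.8,"wx":0,"wy":0,"wz":0},{"dx":0,"dy":0,"dz":-0.8,"wx":0,"wy":0,"wz":0},{"dx":0,"dy":0,"dz":-0.5,"wx":0,"wy":0,"wz":0},{"dx":0,"dy":0,"dz":-0.3,"wx":0,"wy":0,"wz":0},{"dx":0,"dy":0,"dz":0,"wx":0,"wy":0,"wz":0}]'; python3 plan.py
```

```text
t: 23.35
eef_pos: [555.1, -296.9, 87.6]
tcp_rot: [-1.6, 2.702, -0.023]
ft_force: [-1.0, 0.2, 3.0]
opening: 26.4
t 23.35 pos [ 555.1  -296.87   87.6 ] yaw -118.73 tilt(zx,zy) 0.49 -0.69 F [-1.   0.2  3. ] T [0.13 0.45 0.09] open 26.4 q7 -1.61
```

```bash
python3 -m creep '[{"dx":0,"dy":0,"dz":-0.8,"wx":0,"wy":0,"wz":0},{"dx":0,"dy":0,"dz":-0.8,"wx":0,"wy":0,"wz":0},{"dx":0,"dy":0,"dz":-0.5,"wx":0,"wy":0,"wz":-1},{"dx":0,"dy":0,"dz":-0.3,"wx":0,"wy":0,"wz":-1},{"dx":0,"dy":0,"dz":0,"wx":0,"wy":0,"wz":-1}]'; python3 plan.py
```

```text
t: 23.77
eef_pos: [555.0, -296.8, 89.9]
tcp_rot: [-1.676, 2.656, -0.023]
ft_force: [-0.7, -0.3, -0.5]
opening: 26.1
t 23.77 pos [ 555.04 -296.75   89.87] yaw -115.50 tilt(zx,zy) 0.48 -0.69 F [-0.7 -0.3 -0.5] T [ 0.01  0.2  -0.02] open 26.1 q7 -1.56
```

```bash
python3 -m creep '[{"dx":0,"dy":0,"dz":-1,"wx":0,"wy":0,"wz":-1},{"dx":0,"dy":0,"dz":-1.5,"wx":0,"wy":0,"wz":-1},{"dx":0,"dy":0,"dz":-2,"wx":0,"wy":0,"wz":0},{"dx":0,"dy":0,"dz":-3,"wx":0,"wy":0,"wz":0},{"dx":0,"dy":0,"dz":-4,"wx":0,"wy":0,"wz":0}]'; python3 plan.py
```

```text
t: 24.18
eef_pos: [554.7, -296.1, 101.2]
tcp_rot: [-1.731, 2.621, -0.021]
ft_force: [-0.6, -0.8, -0.8]
opening: 26.6
t 24.18 pos [ 554.73 -296.09  101.16] yaw -113.12 tilt(zx,zy) 0.43 -0.62 F [-0.6 -0.8 -0.8] T [ 0.11  0.   -0.04] open 26.6 q7 -1.52
```

```bash
python3 -m creep '[{"dx":0,"dy":0,"dz":-15,"wx":0,"wy":0,"wz":-3},{"dx":0,"dy":0,"dz":-20,"wx":0,"wy":0,"wz":-5},{"dx":0,"dy":0,"dz":-20,"wx":0,"wy":0,"wz":-5},{"dx":0,"dy":0,"dz":-15,"wx":0,"wy":0,"wz":-5},{"dx":-10,"dy":0,"dz":-5,"wx":0,"wy":0,"wz":-5}]'; python3 plan.py 510 -60 185 -60 8
```

```text
t: 24.6
eef_pos: [553.9, -286.4, 180.0]
tcp_rot: [2.227, -2.209, 0.019]
ft_force: [0.5, 0.2, -1.1]
opening: 26.0
t 24.60 pos [ 553.94 -286.44  180.02] yaw -89.54 tilt(zx,zy) 0.31 -0.67 F [ 0.5  0.2 -1.1] T [-0.02  0.01  0.01] open 26.0 q7 -1.17
{"dx":-28.3,"dy":5.3,"dz":-1.0,"wx":-0.02,"wy":-0.09,"wz":-3.69}
{"dx":-28.6,"dy":3.4,"dz":-0.9,"wx":-0.02,"wy":-0.09,"wz":-3.69}
{"dx":-28.8,"dy":1.6,"dz":-0.9,"wx":-0.02,"wy":-0.09,"wz":-3.69}
{"dx":-28.8,"dy":-0.3,"dz":-0.8,"wx":-0.02,"wy":-0.09,"wz":-3.69}
{"dx":-28.7,"dy":-2.1,"dz":-0.8,"wx":-0.02,"wy":-0.09,"wz":-3.69}
{"dx":-28.6,"dy":-4.0,"dz":-0.8,"wx":-0.02,"wy":-0.09,"wz":-3.69}
{"dx":-28.2,"dy":-5.8,"dz":-0.7,"wx":-0.02,"wy":-0.09,"wz":-3.69}
{"dx":-27.8,"dy":-7.6,"dz":-0.7,"wx":-0.02,"wy":-0.09,"wz":-3.69}
```

```bash
python3 -m creep '[{"dx":-26,"dy":5,"dz":-1,"wx":0,"wy":-0.1,"wz":-3.7},{"dx":-29,"dy":3,"dz":-1,"wx":0,"wy":-0.1,"wz":-3.7},{"dx":-29,"dy":2,"dz":-1,"wx":0,"wy":-0.1,"wz":-3.7},{"dx":-28,"dy":0,"dz":-1,"wx":0,"wy":-0.1,"wz":-3.7},{"dx":-26,"dy":-2,"dz":-1,"wx":0,"wy":-0.1,"wz":-3.7}]'; python3 plan.py 506 -20 180 -60 5; python3 - <<'E'
from cell import r
from h import *
for n,(u,v) in {"scene":(343,188),"top":(343,200)}.items():
    A=np.mean([r.capture(n).astype(float) for _ in range(6)],0);np.save(n+"_after.npy",A)
    im=np.clip(A*1.5,0,255).astype(np.uint8)[:,:,::-1]
    cv2.imwrite(f"pics/{n}_af.png",cv2.resize(im[v-15:v+15,u-15:u+15],(480,480),interpolation=cv2.INTER_CUBIC))
E
```

```text
t: 25.02
eef_pos: [526.1, -150.3, 187.8]
tcp_rot: [2.566, -1.811, 0.018]
ft_force: [-0.1, -0.1, -0.5]
opening: 26.3
t 25.02 pos [ 526.12 -150.27  187.78] yaw -70.42 tilt(zx,zy) 0.52 -0.41 F [-0.1 -0.1 -0.5] T [0.03 0.02 0.  ] open 26.3 q7 -1.07
{"dx":-25.9,"dy":-4.9,"dz":1.3,"wx":-0.06,"wy":-0.12,"wz":-2.08}
{"dx":-25.7,"dy":-5.9,"dz":1.4,"wx":-0.06,"wy":-0.12,"wz":-2.08}
{"dx":-25.5,"dy":-6.8,"dz":1.4,"wx":-0.06,"wy":-0.12,"wz":-2.08}
{"dx":-25.2,"dy":-7.7,"dz":1.5,"wx":-0.06,"wy":-0.12,"wz":-2.08}
{"dx":-24.9,"dy":-8.6,"dz":1.5,"wx":-0.06,"wy":-0.12,"wz":-2.08}
```

View pics/scene_af.png

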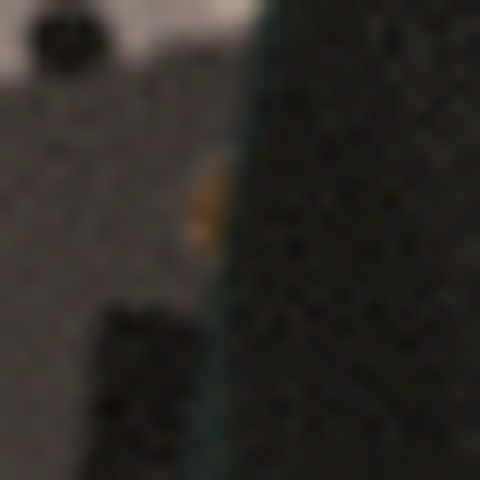

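View pics/top_af.png

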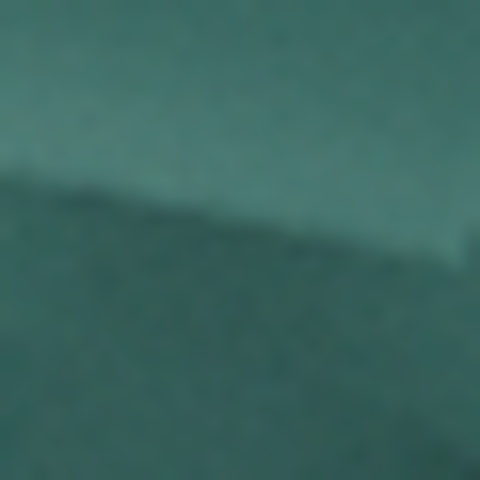

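The arm hides the screw in both pictures, so I carry on to the stand side and look again there.

```bash
python3 -m creep '[{"dx":-24,"dy":-5,"dz":2,"wx":-0.1,"wy":-0.2,"wz":-2},{"dx":-25,"dy":-6,"dz":2,"wx":-0.1,"wy":-0.2,"wz":-2},{"dx":-24,"dy":-7,"dz":2,"wx":-0.1,"wy":-0.1,"wz":-2},{"dx":-22,"dy":-7,"dz":2,"wx":0,"wy":0,"wz":-2},{"dx":-18,"dy":-7,"dz":1,"wx":0,"wy":0,"wz":-2}]'; python3 plan.py 501.2 23.4 170 -60 3; python3 - <<'E'
from cell import r
from h import *
for n,(u,v) in {"scene":(343,188),"top":(343,200)}.items():
    A=np.mean([r.capture(n).astype(float) for _ in range(6)],0);np.save(n+"_after.npy",A)
    im=np.clip(A*1.5,0,255).astype(np.uint8)[:,:,::-1]
    cv2.imwrite(f"pics/{n}_af2.png",cv2.resize(im[v-15:v+15,u-15:u+15],(480,480),interpolation=cv2.INTER_CUBIC))
E
```

```text
t: 26.03
eef_pos: [510.2, -32.0, 176.7]
tcp_rot: [2.713, -1.58, 0.0]
ft_force: [0.6, 0.2, -0.7]
opening: 26.4
t 26.03 pos [510.16 -32.02 176.67] yaw -60.44 tilt(zx,zy) -0.04 -0.08 F [ 0.6  0.2 -0.7] T [ 0.02 -0.1  -0.01] open 26.4 q7 -1.13
{"dx":-17.5,"dy":-6.5,"dz":2.2,"wx":0.02,"wy":-0.02,"wz":-0.15}
{"dx":-17.5,"dy":-6.6,"dz":2.2,"wx":0.02,"wy":-0.02,"wz":-0.15}
{"dx":-17.5,"dy":-6.6,"dz":2.2,"wx":0.02,"wy":-0.02,"wz":-0.15}
```

View pics/scene_af2.png

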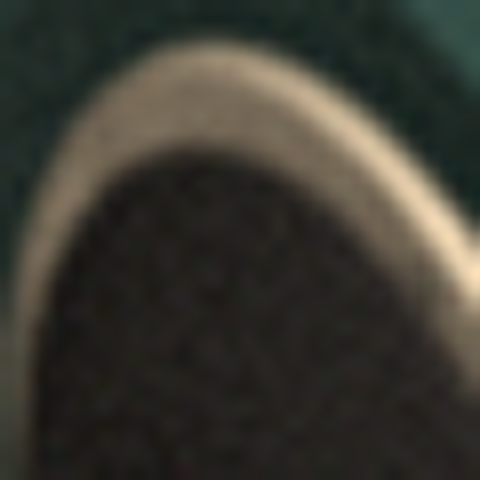

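View pics/top_af2.png

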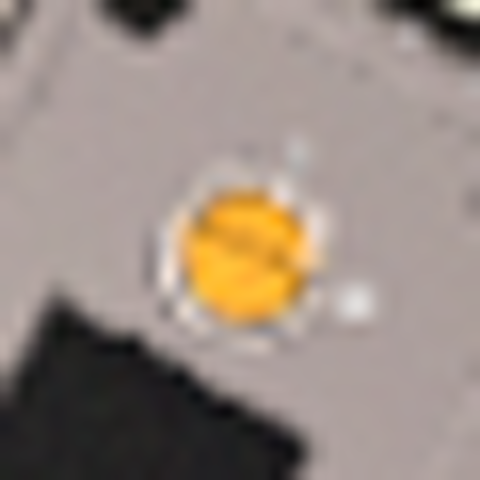

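```bash
python3 -m creep '[{"dx":-13,"dy":-5,"dz":5,"wx":0,"wy":0,"wz":0},{"dx":-13,"dy":-5,"dz":5,"wx":0,"wy":0,"wz":0},{"dx":-9,"dy":-4,"dz":5,"wx":0,"wy":0,"wz":0},{"dx":-3,"dy":-1,"dz":3,"wx":0,"wy":0,"wz":0},{"dx":0,"dy":0,"dz":0,"wx":0,"wy":0,"wz":0}]'; python3 plan.py 501.5 23.7 140 -60 2
```

```text
t: 27.05
eef_pos: [505.6, 5.3, 158.1]
tcp_rot: [2.707, -1.591, 0.002]
ft_force: [-0.2, -0.0, -1.1]
opening: 26.5
t 27.05 pos [505.63   5.32 158.11] yaw -60.90 tilt(zx,zy) 0.02 -0.12 F [-0.2 -0.  -1.1] T [-0.03  0.02  0.07] open 26.5 q7 -1.22
{"dx":-9.1,"dy":-2.7,"dz":9.0,"wx":0.02,"wy":-0.06,"wz":-0.45}
{"dx":-9.0,"dy":-2.7,"dz":9.0,"wx":0.02,"wy":-0.06,"wz":-0.45}
```

```bash
python3 -m creep '[{"dx":-8,"dy":-2.5,"dz":6,"wx":0,"wy":0,"wz":0},{"dx":-7,"dy":-2,"dz":6,"wx":0,"wy":0,"wz":0},{"dx":-1,"dy":0,"dz":1,"wx":0,"wy":0,"wz":0},{"dx":0,"dy":0,"dz":0,"wx":0,"wy":0,"wz":0},{"dx":0,"dy":0,"dz":0,"wx":0,"wy":0,"wz":0}]'; python3 plan.py 501.5 23.7 128 -60 2
```

```text
t: 27.47
eef_pos: [501.6, 21.9, 143.6]
tcp_rot: [2.706, -1.592, 0.002]
ft_force: [-0.0, -0.2, -1.1]
opening: 26.5
t 27.47 pos [501.55  21.9  143.58] yaw -60.95 tilt(zx,zy) 0.00 -0.14 F [-0.  -0.2 -1.1] T [ 0.01 -0.03  0.  ] open 26.5 q7 -1.27
{"dx":-0.8,"dy":-0.4,"dz":7.8,"wx":0.03,"wy":-0.06,"wz":-0.48}
{"dx":-0.8,"dy":-0.4,"dz":7.8,"wx":0.03,"wy":-0.06,"wz":-0.48}
```

```bash
python3 -m creep '[{"dx":-1.2,"dy":-0.6,"dz":5,"wx":0,"wy":0,"wz":0},{"dx":0,"dy":0,"dz":5,"wx":0,"wy":0,"wz":0},{"dx":0,"dy":0,"dz":3,"wx":0,"wy":0,"wz":0},{"dx":0,"dy":0,"dz":0,"wx":0,"wy":0,"wz":0},{"dx":0,"dy":0,"dz":0,"wx":0,"wy":0,"wz":0}]'; python3 plan.py 501.5 23.7 120 -60 2
```

```text
t: 27.88
eef_pos: [501.8, 22.3, 129.3]
tcp_rot: [2.705, -1.594, 0.003]
ft_force: [-0.2, -0.9, -1.6]
opening: 26.4
t 27.88 pos [501.82  22.3  129.33] yaw -61.03 tilt(zx,zy) 0.03 -0.16 F [-0.2 -0.9 -1.6] T [-0.01 -0.01  0.02] open 26.4 q7 -1.28
{"dx":-0.7,"dy":-0.2,"dz":4.7,"wx":0.03,"wy":-0.07,"wz":-0.52}
{"dx":-0.7,"dy":-0.2,"dz":4.7,"wx":0.03,"wy":-0.07,"wz":-0.52}
```

```bash
python3 -m creep '[{"dx":-1.2,"dy":-0.3,"dz":2,"wx":0,"wy":-0.1,"wz":0},{"dx":-0.3,"dy":0,"dz":2,"wx":0,"wy":0,"wz":0},{"dx":0,"dy":0,"dz":2,"wx":0,"wy":0,"wz":0},{"dx":0,"dy":0,"dz":2,"wx":0,"wy":0,"wz":0},{"dx":0,"dy":0,"dz":2,"wx":0,"wy":0,"wz":0}]'; python3 plan.py 501.5 23.7 110 -60 2
```

```text
t: 28.3
eef_pos: [501.7, 23.7, 118.9]
tcp_rot: [2.706, -1.595, 0.001]
ft_force: [0.8, -0.1, -1.6]
opening: 26.1
t 28.30 pos [501.66  23.73 118.91] yaw -61.05 tilt(zx,zy) 0.02 -0.06 F [ 0.8 -0.1 -1.6] T [ 0.   -0.02 -0.06] open 26.1 q7 -1.28
{"dx":-0.0,"dy":0.1,"dz":4.5,"wx":0.01,"wy":-0.03,"wz":-0.53}
{"dx":-0.0,"dy":0.1,"dz":4.5,"wx":0.01,"wy":-0.03,"wz":-0.53}
```

```bash
python3 -m creep '[{"dx":-0.2,"dy":0,"dz":2,"wx":0,"wy":0,"wz":0},{"dx":0,"dy":0,"dz":2,"wx":0,"wy":0,"wz":0},{"dx":0,"dy":0,"dz":2,"wx":0,"wy":0,"wz":0},{"dx":0,"dy":0,"dz":2,"wx":0,"wy":0,"wz":0},{"dx":0,"dy":0,"dz":2,"wx":0,"wy":0,"wz":0}]'; python3 plan.py 501.5 23.7 100 -60 2
```

```text
t: 28.72
eef_pos: [501.6, 23.9, 107.8]
tcp_rot: [2.706, -1.595, 0.001]
ft_force: [0.6, -0.5, -0.9]
opening: 26.4
t 28.72 pos [501.55  23.9  107.79] yaw -61.05 tilt(zx,zy) 0.02 -0.06 F [ 0.6 -0.5 -0.9] T [-0.   -0.02  0.  ] open 26.4 q7 -1.29
{"dx":0.1,"dy":0.1,"dz":3.9,"wx":0.01,"wy":-0.03,"wz":-0.53}
{"dx":0.1,"dy":0.1,"dz":3.9,"wx":0.01,"wy":-0.03,"wz":-0.53}
```

```bash
python3 -m creep '[{"dx":0,"dy":0,"dz":3,"wx":0,"wy":0,"wz":0},{"dx":0,"dy":0,"dz":4,"wx":0,"wy":0,"wz":0},{"dx":0,"dy":0,"dz":4,"wx":0,"wy":0,"wz":0},{"dx":0,"dy":0,"dz":4,"wx":0,"wy":0,"wz":0},{"dx":0,"dy":0,"dz":3,"wx":0,"wy":0,"wz":0}]'; python3 plan.py 501.5 23.7 75 -60 2
```

```text
t: 29.13
eef_pos: [501.6, 23.9, 88.0]
tcp_rot: [2.706, -1.596, 0.002]
ft_force: [-0.4, 0.4, -1.2]
opening: 26.8
t 29.13 pos [501.64  23.88  87.97] yaw -61.06 tilt(zx,zy) 0.03 -0.06 F [-0.4  0.4 -1.2] T [ 0.03  0.   -0.04] open 26.8 q7 -1.30
{"dx":0.0,"dy":0.1,"dz":6.5,"wx":-0.00,"wy":-0.03,"wz":-0.53}
{"dx":0.0,"dy":0.1,"dz":6.5,"wx":-0.00,"wy":-0.03,"wz":-0.53}
```

```bash
python3 -m creep '[{"dx":0,"dy":0,"dz":3,"wx":0,"wy":0,"wz":0},{"dx":0,"dy":0,"dz":3,"wx":0,"wy":0,"wz":0},{"dx":0,"dy":0,"dz":2,"wx":0,"wy":0,"wz":0},{"dx":0,"dy":0,"dz":0.5,"wx":0,"wy":0,"wz":0},{"dx":0,"dy":0,"dz":0,"wx":0,"wy":0,"wz":0}]'; python3 plan.py
```

```text
t: 29.55
eef_pos: [501.2, 23.9, 77.5]
tcp_rot: [2.705, -1.595, -0.0]
ft_force: [-0.1, -0.3, -1.6]
opening: 26.4
t 29.55 pos [501.16  23.85  77.52] yaw -61.05 tilt(zx,zy) -0.05 -0.06 F [-0.1 -0.3 -1.6] T [-0.02 -0.06  0.03] open 26.4 q7 -1.31
```

```bash
python3 -m creep '[{"dx":0,"dy":0,"dz":0.6,"wx":0,"wy":0,"wz":0},{"dx":0,"dy":0,"dz":0.6,"wx":0,"wy":0,"wz":0},{"dx":0,"dy":0,"dz":0.5,"wx":0,"wy":0,"wz":0},{"dx":0,"dy":0,"dz":0.3,"wx":0,"wy":0,"wz":0},{"dx":0,"dy":0,"dz":0.1,"wx":0,"wy":0,"wz":0}]'; python3 plan.py
```

```text
t: 29.97
eef_pos: [501.5, 23.9, 75.7]
tcp_rot: [2.705, -1.595, 0.001]
ft_force: [0.4, -0.2, -1.7]
opening: 26.5
t 29.97 pos [501.54  23.86  75.7 ] yaw -61.06 tilt(zx,zy) 0.00 -0.06 F [ 0.4 -0.2 -1.7] T [-0.01  0.01  0.05] open 26.5 q7 -1.31
```

```bash
python3 -m creep '[{"dx":0,"dy":0,"dz":0.5,"wx":0,"wy":0,"wz":0},{"dx":0,"dy":0,"dz":0.5,"wx":0,"wy":0,"wz":0},{"dx":0,"dy":0,"dz":0.4,"wx":0,"wy":0,"wz":0},{"dx":0,"dy":0,"dz":0.3,"wx":0,"wy":0,"wz":0},{"dx":0,"dy":0,"dz":0.2,"wx":0,"wy":0,"wz":0}]'; python3 plan.py
```

```text
t: 30.38
eef_pos: [501.7, 23.9, 74.1]
tcp_rot: [2.706, -1.595, 0.002]
ft_force: [-4.3, 0.1, 9.0]
opening: 26.2
t 30.38 pos [501.73  23.88  74.12] yaw -61.05 tilt(zx,zy) 0.03 -0.06 F [-4.3  0.1  9. ] T [-0.    0.92  0.03] open 26.2 q7 -1.31
```

```bash
python3 -m creep '[{"dx":0,"dy":0,"dz":0,"wx":0,"wy":0,"wz":0},{"dx":0,"dy":0,"dz":0,"wx":0,"wy":0,"wz":0},{"dx":0,"dy":0,"dz":0,"wx":0,"wy":0,"wz":0},{"dx":0,"dy":0,"dz":0,"wx":0,"wy":0,"wz":0},{"dx":0,"dy":0,"dz":0,"wx":0,"wy":0,"wz":0}]' 0.4; python3 plan.py
```

```text
t: 30.8
eef_pos: [502.1, 23.9, 74.4]
tcp_rot: [2.706, -1.596, 0.003]
ft_force: [-0.6, 0.7, 0.9]
opening: 56.2
t 30.80 pos [502.06  23.92  74.36] yaw -61.06 tilt(zx,zy) 0.07 -0.06 F [-0.6  0.7  0.9] T [ 0.01 -0.   -0.02] open 56.2 q7 -1.31
```

```bash
python3 -m creep '[{"dx":0,"dy":0,"dz":-4,"wx":0,"wy":0,"wz":0},{"dx":0,"dy":0,"dz":-15,"wx":0,"wy":0,"wz":0},{"dx":0,"dy":0,"dz":-25,"wx":0,"wy":0,"wz":0},{"dx":0,"dy":0,"dz":-30,"wx":0,"wy":0,"wz":0},{"dx":0,"dy":0,"dz":-30,"wx":0,"wy":0,"wz":0}]'; python3 plan.py
```

```text
t: 31.22
eef_pos: [498.3, 24.1, 177.3]
tcp_rot: [2.702, -1.592, -0.012]
ft_force: [-1.3, 0.0, 0.5]
opening: 65.9
t 31.22 pos [498.33  24.07 177.29] yaw -61.02 tilt(zx,zy) -0.55 -0.03 F [-1.3  0.   0.5] T [-0.03 -0.03  0.01] open 65.9 q7 -1.25
```

```bash
python3 -m creep '[{"dx":0,"dy":20,"dz":-10,"wx":0,"wy":0,"wz":0},{"dx":0,"dy":35,"dz":0,"wx":0,"wy":0,"wz":0},{"dx":20,"dy":35,"dz":0,"wx":0,"wy":0,"wz":0},{"dx":38,"dy":15,"dz":0,"wx":0,"wy":0,"wz":0},{"dx":38,"dy":0,"dz":0,"wx":0,"wy":0,"wz":0}]'; python3 plan.py
```

```text
t: 31.63
eef_pos: [452.7, -107.7, 197.0]
tcp_rot: [-2.714, 1.578, -0.004]
ft_force: [1.1, 0.2, 0.8]
opening: 65.8
t 31.63 pos [ 452.69 -107.74  197.03] yaw -60.36 tilt(zx,zy) 0.16 0.01 F [1.1 0.2 0.8] T [ 0.02 -0.1  -0.06] open 65.8 q7 -0.92
```

```bash
python3 -m creep '[{"dx":38,"dy":10,"dz":0,"wx":0,"wy":0,"wz":0},{"dx":38,"dy":10,"dz":0,"wx":0,"wy":0,"wz":0},{"dx":38,"dy":10,"dz":0,"wx":0,"wy":0,"wz":0},{"dx":38,"dy":10,"dz":0,"wx":0,"wy":0,"wz":0},{"dx":38,"dy":10,"dz":0,"wx":0,"wy":0,"wz":0}]'; python3 -m creep '[{"dx":38,"dy":10,"dz":0,"wx":0,"wy":0,"wz":0},{"dx":38,"dy":10,"dz":0,"wx":0,"wy":0,"wz":0},{"dx":25,"dy":5,"dz":0,"wx":0,"wy":0,"wz":0},{"dx":10,"dy":0,"dz":0,"wx":0,"wy":0,"wz":0},{"dx":0,"dy":0,"dz":0,"wx":0,"wy":0,"wz":0}]'; python3 plan.py; python3 - <<'E'
from cell import r
from h import *
B=[]
for n in("scene","top"):
    A=np.mean([r.capture(n).astype(float) for _ in range(6)],0);np.save(n+"_end.npy",A)
    im=np.clip(A*1.6,0,255).astype(np.uint8)[:,:,::-1]
    cv2.imwrite(f"pics/{n}_end.png",cv2.resize(im[120:320,130:400],(780,578),interpolation=cv2.INTER_CUBIC))
E
```

```text
t: 32.05
eef_pos: [504.6, -306.4, 200.6]
tcp_rot: [-2.716, 1.575, -0.011]
ft_force: [0.9, 0.2, 0.7]
opening: 66.0
t: 32.47
eef_pos: [536.9, -429.5, 200.8]
tcp_rot: [2.712, -1.585, 0.011]
ft_force: [0.9, 0.4, -0.1]
opening: 65.8
t 32.47 pos [ 536.89 -429.5   200.83] yaw -60.62 tilt(zx,zy) 0.33 -0.22 F [ 0.9  0.4 -0.1] T [-0.04  0.07 -0.01] open 65.8 q7 -0.44
```

View pics/scene_end.png

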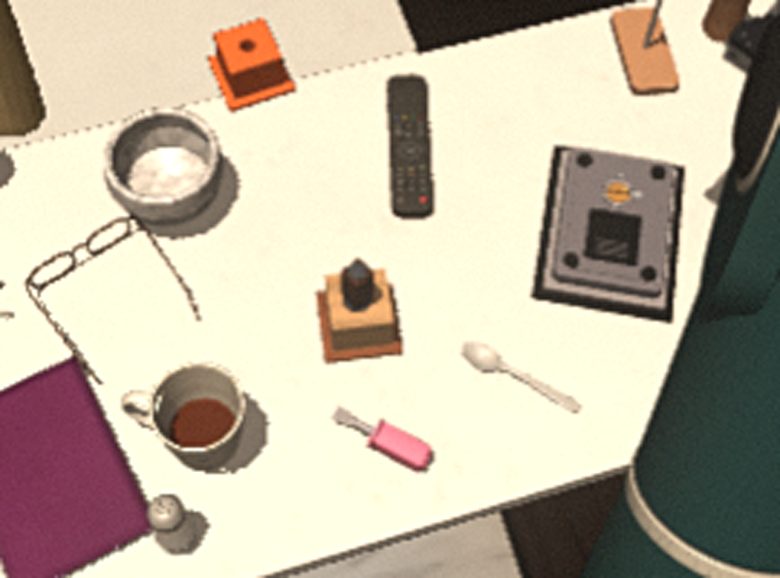

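View pics/top_end.png

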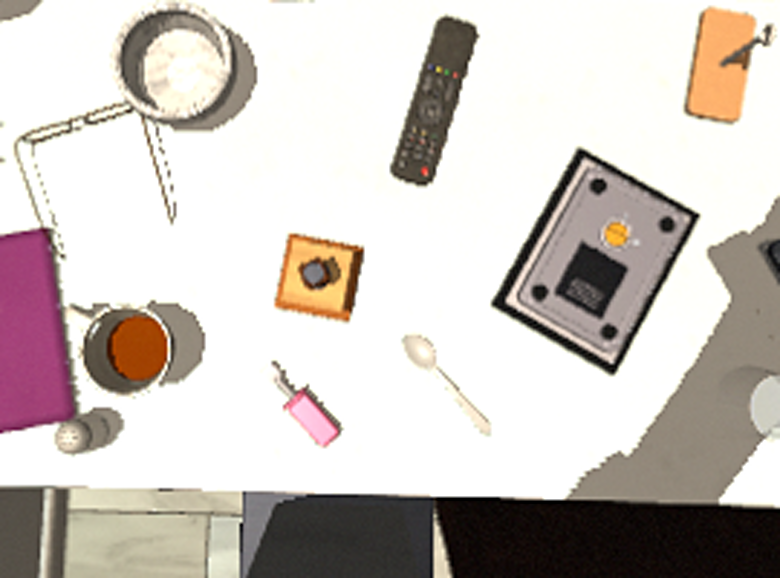

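```bash
python3 - <<'E'
from cell import r
print(r.get_state()["ft_force"],r.get_state()["t"]); print(r.finish_job())
E
```

```text
[ 1.26262657  0.57146262 -0.64891622] 33.0667
the job is handed in; nothing more can be done
None
```

I set the blade in the slot and pushed the screw in about 10 mm to its bottom. I turned it clockwise with about 8–11 N of push, let it spring up, and put the driver back in its stand. I handed the job in at 33 s; no verdict is reported.

**Last checks:**
- **Screw:** the pictures show the slot lying on the two-tick mark. The spring followed the blade up until contact ended at the height where the blade first met the slot floor, so I judge the screw locked and up. I did not measure the joint itself. At the stop the wrist torque rose only slightly (to about 0.09 N m, then noise), so the stop was inferred mostly from angle: the blade turned to about 7° past the slot's expected end position.
- **Driver:** it bottomed in the stand at a tool height of 74.1 mm, the same as when I grasped it (74.15 mm). It looks upright in both pictures.
- **Other things:** the pepper, teaspoon and remote look where they were at the start, though I did not measure them. The gripper hung clear, with only noise on the force reading.

**One disagreement:** the blade tip appeared about 1 pixel off where the scene camera's calibration put it, mostly along the slot. I allowed for this when lining up, and the blade went in without trouble.

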